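Fetch the spare label roll from behind the supplies

ROBOT

A 6-joint arm with a two-finger parallel gripper is mounted at the origin on the work surface. World frame = base frame: x ahead of the robot, y to its left, z up, the work surface at z = 0. Lengths are in m, angles in rad, forces in N, time in s.
With the tool pointing down it reaches from about 0.3 to 0.85 m from the base axis. Payload 5.4 kg.
Tool frame: the origin (TCP) lies on the centre line of the jaws, within the pads' length; the fingertips stand 17 mm ahead of it and the grasp point (between the pads) lies 2 mm behind it; x points along the fingers, z is the direction in which the jaws open and shut, and the axes are right-handed (so a half turn about x gives the same grasp; the last joint's range is limited). The gripper opens to 85 mm and grips with 20 to 120 N. Pads are 22 mm wide; open, the fingers measure 114 mm over their backs; the gripper's body (76 mm by 85 mm) begins 54 mm behind the grasp point. The pads swing forward as they close: fully open they stand 13 mm farther back than shut.
Start: joints at [0.99, 0.158, 1.597, -0, 1.386, -0.21], TCP at [0.208, 0.536, 0.248] pointing down, gripper open.
Joint ranges: [-2.91, 2.91], [-0.94, 2.29], [0.18, 2.7], [-1.29, 4.43], [0.17, 2.64], [-3, 3]. Speed limits (rad/s): [2.57, 2.57, 3.14, 3.14, 3.14, 3.14].

INTERFACE

Orientations are given as a unit quaternion [w, x, y, z].
In Python, from station import ctrl, cams gives the robot as it stands.
- The arm moves only by the tool move_arm, never from a script. Its argument "steps" is one flat list of numbers, 7 for each row, row after row: the shift along the tool's x, y, z in m, then the turn, a rotation vector about the tool's x, y, z in rad, then the opening, from -1 (shut) to 1 (fully open), so that 0 is half open. In form: [tx, ty, tz, rx, ry, rz, gripper, tx, ty, tz, rx, ry, rz, gripper, ...]. A call has 1 to 10 rows; each row shifts and turns the commanded pose from where the row before left it, along the tool's axes as they then stand; what a row does not reach is not made up. A row lasts 1/8 s, in which the tool goes at most 62.5 mm and 10.7 degrees, less where a joint would pass 70% of its speed; a pose out of reach is approached as far as the arm can. A call is refused whole if a number of a shift passes 0.0625 or a number of a turn 0.188, either way. A call with a gripper value outside its range is refused whole. The fingers move at their own pace and stop on an object; the grip force is fixed at half the most. Time passes only in rows, so rows that do not move let the fingers close. It gives the time, the measured TCP pose, the force and the opening at its end, in the units of the state.
- ctrl.state(): the state, without advancing time (a new reading comes with each control period).
- cams.snapshot(name): name is "scene" or "side" or "wrist"; returns the picture (420x560x3 uint8, red, green, blue); there is no depth.
- cams.camera_params(name): a dict with "camera_matrix" (3x3 intrinsics, pixels), "position" and "rotation" of the camera in the world; the wrist camera has in their place "hand_eye" (4x4, takes a point from camera to tool coordinates, whose origin is the TCP and whose axes are the tool frame's). Camera axes: x right, y up, looking along -z (the intrinsics and any distortion apply to the point x, -y, -z); pixel columns grow to the right and rows downward; lengths in m; the calibration is good to about 2 mm. The wrist camera is an equidistant fisheye: a pixel r from the principal point sees the ray r / f radians off the axis. A picture is of the moment at which its call begins: read the wrist's pose just before it. camera_params takes no time and is no camera call.
- ctrl.sign_off(): hands the job in, once; it reports no verdict.
The state is a dict: "time_s": time; "q": joint angles; "qd": joint speeds; "effort": joint torques, N m; "ee_pos": TCP position; "orientation": TCP orientation; "force": force on the tool from outside, world axes, zero at the start; "torque": the same for the moment, N m; "grip_width": finger opening in m.
Only numpy, scipy, OpenCV 4.12 (cv2) and the standard library are available. Lean on these libraries where they do the work, as an engineer would, in place of code of your own. Each camera call takes 0.05 s, during which the arm holds its last target.

TASK

The spare roll of labels is boxed in at the back of the white organiser by three tall containers. First clear all three containers onto the square mat, standing, then take the roll and drop it over the post of the round roll holder so that it lies fully down on the base, and only then put each container back upright on the very spot of the organiser where it stood at the start. Do not tip any container over, and leave the mouse and the pen cup undisturbed.

Things in the scene. Friction and masses are not known exactly. Their poses are not given: they have to be found in the camera images.
- canister_mid (a point): Wide round canister, white plastic with a grey lid: 62 mm diameter (lid 63 mm), 118 mm tall, about 0.3 kg, straight-sided. The point is its centre, 58 mm above its underside; z is its upright axis. It stands on one of the three outer spots of the organiser; which one differs from start to start. Only a few mm part it from the low roll (50 mm tall), so grip it by its upper part, from above; the same holds for the other two containers.
- bottle_mid (a point): Square bottle, white plastic: body 56 x 56 mm in plan and 98 mm tall with flat sides square to its x and y axes, above it a narrow round cap 34 mm across, 124 mm tall in all, about 0.3 kg. The point is on its axis, 62 mm above its underside; z is its upright axis. It stands on one of the three outer spots of the organiser; which one differs. Its sides are turned up to 0.2 rad from those of the organiser. Grip it across two flat sides on the upper part of the square body.
- can_mid (a point): Slim round can, bare aluminium with a narrower grey cap: 48 mm diameter up to 104 mm height, tapering to a cap 36 mm across, 128 mm tall in all, about 0.25 kg. The point is its centre, 64 mm above its underside; z is its upright axis. It stands on one of the three outer spots of the organiser; which one differs.
- roll_mid (a point): Spare label roll: white paper ring lying flat, outer diameter 62 mm, hole 38 mm, 50 mm tall, about 0.18 kg, rigid. The point is its centre (in the hole), 25 mm above its underside; z is along the hole. It lies at the organiser's origin, amid the three containers and against the back wall, and can be gripped across its outside once they are away.
- caddy: White organiser tray, fixed to the bench: base plate 155 x 225 mm (x by y), 6 mm thick, open at the front (its -x side, towards the robot), with a wall 55 mm high along its back whose inner face is at x = +39 mm, and 12 mm high rims at y = +-110 mm. Four dark round inlays of 72 mm diameter, flush, mark the spots: the roll's at the origin (x, y) = (0, 0), and the containers' at (0, +68), (0, -68) and (-68, 0) mm. The origin lies at bench level under the roll's spot.
- mat: Square dark rubber mat with a grey top, the side area, fixed to the bench: 200 x 200 mm, 3 mm thick. Origin: centre of its underside; x and y run parallel to its edges. It lies to the left or right of the organiser. Its room is just enough for the three containers, about 100 mm apart.
- holder: Roll holder, fixed to the bench on the other side of the organiser: black round base 104 mm diameter, 8 mm thick, with an upright steel post of 18 mm diameter in the middle, its slightly tapered top 50 mm above the bench. Origin: centre of the underside. With the roll fully down, the roll's centre is 33 mm above this origin.
- mouse_mid (a point): Bystander: black computer mouse, 108 x 60 mm, 34 mm tall, loose on the bench between the robot and the organiser. The point is its centre, 17 mm above the bench. Not to be moved.
- pen_cup_mid (a point): Bystander: black round pen cup, 76 mm across, 95 mm tall, its pens reaching to 155 mm, standing loose on the bench beyond the organiser. The point is 48 mm above its underside. Not to be moved.

How it is judged:
On the way, in this order (a step that is already met when the one before it is completed fails the run):
1. all three containers stand released on the mat, the roll still in the organiser (x of canister_mid in the frame of mat between -0.1 and 0.1 m and y of canister_mid in the frame of mat between -0.1 and 0.1 m and z of canister_mid in the frame of mat below 0.069 m and angle between each of canister_mid, bottle_mid, can_mid's own z axis and vertical below 0.15 rad and contact force between each of canister, bottle, can and the fingers below 0.1 N and x of bottle_mid in the frame of mat between -0.1 and 0.1 m and y of bottle_mid in the frame of mat between -0.1 and 0.1 m and z of bottle_mid in the frame of mat below 0.073 m and x of can_mid in the frame of mat between -0.1 and 0.1 m and y of can_mid in the frame of mat between -0.1 and 0.1 m and z of can_mid in the frame of mat below 0.075 m and distance of roll_mid from where it was at the start of the episode below 0.04 m), for 0.2 s.
2. the roll lies over the holder's post, down on its base and released, the containers still on the mat (horizontal distance between roll_mid and holder below 0.014 m and z of roll_mid in the frame of holder below 0.04 m and angle between roll_mid's own z axis and vertical below 0.1 rad and contact force between each of roll, canister, bottle, can and the fingers below 0.1 N and x of canister_mid in the frame of mat between -0.1 and 0.1 m and y of canister_mid in the frame of mat between -0.1 and 0.1 m and z of canister_mid in the frame of mat below 0.069 m and angle between each of canister_mid, bottle_mid, can_mid's own z axis and vertical below 0.15 rad and x of bottle_mid in the frame of mat between -0.1 and 0.1 m and y of bottle_mid in the frame of mat between -0.1 and 0.1 m and z of bottle_mid in the frame of mat below 0.073 m and x of can_mid in the frame of mat between -0.1 and 0.1 m and y of can_mid in the frame of mat between -0.1 and 0.1 m and z of can_mid in the frame of mat below 0.075 m), for 0.2 s.
At the end, for the whole second after the job is handed in: Each container stands upright (tilt under 0.1 rad) within 15 mm of where it stood at the start, and the roll lies flat over the holder's post, fully down (centre within 14 mm of the post's axis and at most 40 mm above the holder's underside); all released and at rest (distance of each of canister_mid, bottle_mid, can_mid from where it was at the start of the episode below 0.015 m and angle between each of canister_mid, bottle_mid, can_mid, roll_mid's own z axis and vertical below 0.1 rad and linear speed of each of canister, bottle, can, roll below 0.02 m/s and horizontal distance between roll_mid and holder below 0.014 m and z of roll_mid in the frame of holder below 0.04 m and contact force between roll and the fingers below 0.1 N); the robot touches nothing.
It fails at once if the canister is tipped over (angle between canister_mid's own z axis and vertical above 0.7 rad).
It fails at once if the bottle is tipped over (angle between bottle_mid's own z axis and vertical above 0.7 rad).
It fails at once if the can is tipped over (angle between can_mid's own z axis and vertical above 0.7 rad).
It fails at once if the mouse is disturbed (distance of mouse_mid from where it was at the start of the episode above 0.02 m).
It fails at once if the pen cup is disturbed (distance of pen_cup_mid from where it was at the start of the episode above 0.02 m).
It also fails if it takes over 144 s, if anything falls off the work surface, if the arm or the gripper's body presses on something with over 40 N, if the wrist force passes 120 N, or if a joint passes its speed limit or range.

## Working session

There is one attempt and no reset: what is moved stays moved. The work goes in short steps, Python scripts to look and compute and a tool call to move; the robot and the scene stay as the last step left them, time stands still between calls to the robot, and variables do not carry over. Pictures are saved under pics/ and viewed, and the job is handed in when it is done.

Besides the shell and the picture viewer there is one more tool, called after "Call:" as a command line: name --argument value ..., lists and objects as JSON in quotes. move_arm: Moves the arm, as the interface text tells. Its arguments: {"type":"object","properties":{"steps":{"type":"array","items":{"type":"number"}}},"required":["steps"]}

```bash
ls; mkdir -p pics
python3 - <<'E'
from station import ctrl,cams
import cv2
print(ctrl.state())
for n in ["scene","side","wrist"]:
    cv2.imwrite(f"pics/{n}0.png",cams.snapshot(n)[:,:,::-1]); print(n,cams.camera_params(n))
E
```

```text
pics
{'time_s': 0.0, 'q': array([ 9.89920461e-01,  1.59093382e-01,  1.59826178e+00,  7.23373786e-06,
        1.38619146e+00, -2.10111516e-01]), 'qd': array([ 1.54054002e-04,  4.80992641e-04,  2.26563915e-05,  7.16422315e-04,
        1.10613244e-03, -1.16680384e-03]), 'effort': array([-1.07390952e-03, -3.96004128e+01, -3.31428337e+01, -3.67743205e-04,
        8.60317668e-03,  4.43129966e-05]), 'ee_pos': array([0.20803729, 0.53542441, 0.24727717]), 'orientation': array([ 0.58295408, -0.39953153,  0.58423395,  0.39901101]), 'force': array([-0.14817996,  0.35158064,  0.09547915]), 'torque': array([-0.0274778 ,  0.03184498, -0.001142  ]), 'grip_width': 0.08535892933812478}
scene {'camera_matrix': array([[387.29083002,   0.        , 279.63156178],
       [  0.        , 387.29083002, 210.69715957],
       [  0.        ,   0.        ,   1.        ]]), 'position': array([ 1.18279338, -0.41623449,  0.69496934]), 'rotation': array([0.79772495, 0.37566419, 0.19857601, 0.42787718])}
side {'camera_matrix': array([[401.56230612,   0.        , 273.09624249],
       [  0.        , 401.56230612, 200.8133349 ],
       [  0.        ,   0.        ,   1.        ]]), 'position': array([ 0.47814837, -0.5008997 ,  0.69256993]), 'rotation': array([ 0.93726992,  0.33534221, -0.03572061, -0.08828786])}
wrist {'camera_matrix': array([[325.1922621 ,   0.        , 278.6641621 ],
       [  0.        , 325.1922621 , 208.73513621],
       [  0.        ,   0.        ,   1.        ]]), 'hand_eye': array([[ 6.37497096e-04,  3.20437284e-01, -9.47269518e-01,
        -1.24016659e-01],
       [ 2.75187174e-04,  9.47269619e-01,  3.20437504e-01,
         8.13394166e-02],
       [ 9.99999759e-01, -4.64954400e-04,  5.15701400e-04,
        -8.82300688e-04],
       [ 0.00000000e+00,  0.00000000e+00,  0.00000000e+00,
         1.00000000e+00]])}
```

View pics/scene0.png

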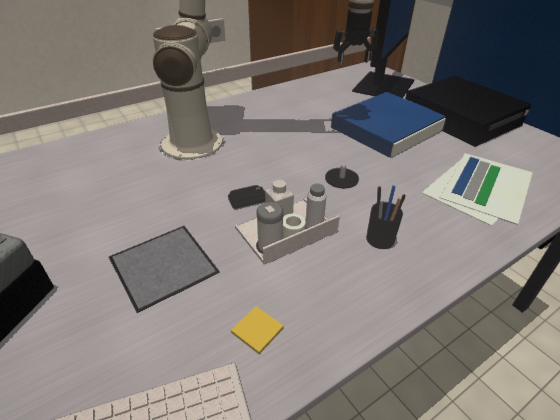

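View pics/side0.png

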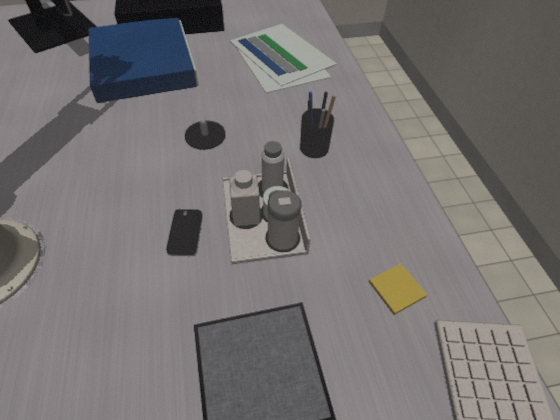

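View pics/wrist0.png

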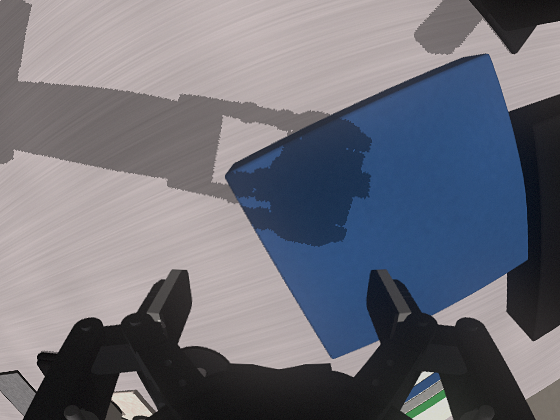

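```bash
cat > h.py <<'E'
import numpy as np,cv2
from scipy.spatial.transform import Rotation as R
from station import ctrl,cams
def rot(q): q=np.asarray(q); return R.from_quat([q[1],q[2],q[3],q[0]]).as_matrix()
class Cam:
    def __init__(s,n,st=None):
        p=cams.camera_params(n); s.n=n; s.K=np.array(p['camera_matrix'])
        if n=='wrist':
            st=st or ctrl.state(); T=np.eye(4);T[:3,:3]=rot(st['orientation']);T[:3,3]=st['ee_pos']
            M=T@p['hand_eye']; s.R=M[:3,:3]; s.t=M[:3,3]
        else: s.R=rot(p['rotation']); s.t=np.array(p['position'])
    def ray(s,u,v):
        K=s.K; a=(u-K[0,2])/K[0,0]; b=(v-K[1,2])/K[1,1]
        if s.n=='wrist':
            r=np.hypot(a,b); k=np.sin(r)/r if r>1e-9 else 1; d=np.array([a*k,b*k,np.cos(r)])
        else: d=np.array([a,b,1.])
        d=s.R@np.array([d[0],-d[1],-d[2]]); return d/np.linalg.norm(d)
    def plane(s,u,v,z):
        d=s.ray(u,v); return s.t+d*(z-s.t[2])/d[2]
    def proj(s,P):
        c=s.R.T@(np.asarray(P)-s.t); x,y,z=c[0],-c[1],-c[2]
        if s.n=='wrist':
            r=np.hypot(x,y); th=np.arctan2(r,z); k=th/r if r>1e-9 else 0; x,y,z=x*k,y*k,1
        return np.array([s.K[0,0]*x/z+s.K[0,2],s.K[1,1]*y/z+s.K[1,2]])
def tri(obs):
    A=np.zeros((3,3));b=np.zeros(3)
    for c,u,v in obs:
        d=c.ray(u,v);M=np.eye(3)-np.outer(d,d);A+=M;b+=M@c.t
    return np.linalg.solve(A,b)
def save(img,name,crop=None,f=1):
    if crop: img=img[crop[1]:crop[3],crop[0]:crop[2]]
    cv2.imwrite('pics/'+name,cv2.resize(img,None,fx=f,fy=f,interpolation=cv2.INTER_CUBIC)[:,:,::-1])
E
python3 - <<'E'
import cv2
from h import *
a=cv2.imread('pics/scene0.png')[:,:,::-1];b=cv2.imread('pics/side0.png')[:,:,::-1]
save(a,'s1.png',(220,160,360,265),5.5); save(b,'d1.png',(150,120,350,270),4)
# mat, holder by thresholds
for n,im in(('scene',a),('side',b)):
    c=Cam(n); g=cv2.cvtColor(im,cv2.COLOR_RGB2GRAY)
    pts={'scene':[(110,263),(186,229),(217,268),(141,305)],'side':[(195,323),(303,305),(331,415)]}[n]
    for p in pts: print(n,p,c.plane(*p,0.003).round(4))
E
```

```text
scene (110, 263) [ 0.4309 -0.3999  0.003 ]
scene (186, 229) [ 0.4183 -0.1997  0.003 ]
scene (217, 268) [ 0.5867 -0.1932  0.003 ]
scene (141, 305) [ 0.5918 -0.3777  0.003 ]
side (195, 323) [ 0.4013 -0.1957  0.003 ]
side (303, 305) [ 0.5978 -0.1982  0.003 ]
side (331, 415) [ 0.5976 -0.3829  0.003 ]
```

View pics/s1.png

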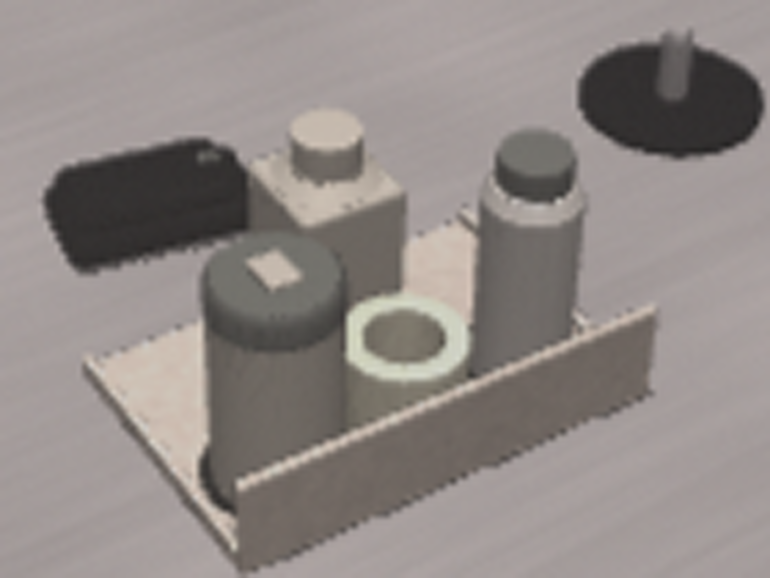

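View pics/d1.png

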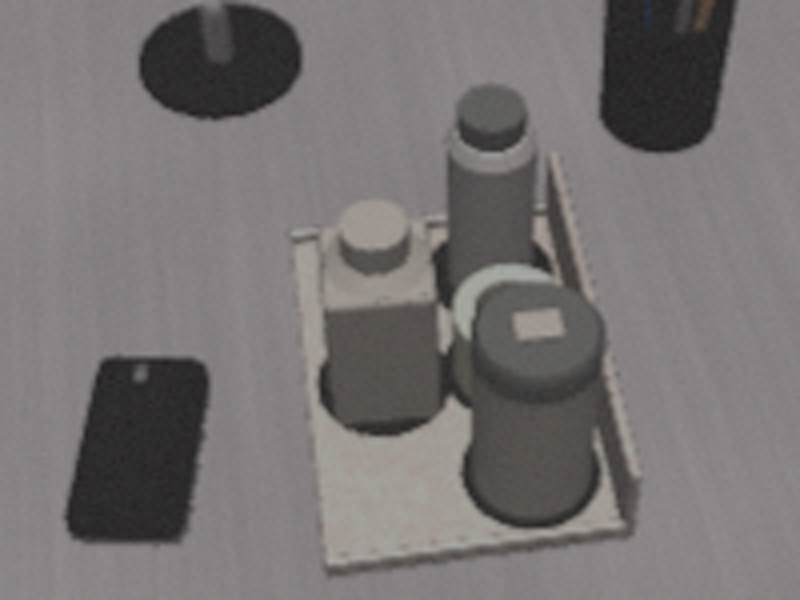

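Run:
```python
from h import *
S=Cam('scene');D=Cam('side')
fs=lambda x,y:((x+.5)/5.5-.5+220,(y+.5)/5.5-.5+160)
fd=lambda x,y:((x+.5)/4-.5+150,(y+.5)/4-.5+120)
o={'canister':((273,271),(539,327),.124),'bottle':((327,133),(375,231),.130),'can':((536,157),(492,112),.134),'roll':((407,337),None,.056),
'wallendR':((240,487),(636,473),.055),'wallendL':((655,307),(557,155),.055),'base_front_right':((88,362),(327,568),.006),'holder':((672,100),(219,61),.008),
'holderpostTop':((679,35),None,.050)}
for k,(a,b,z) in o.items():
    pa=S.plane(*fs(*a),z); print(k,pa.round(4),end=' ')
    if b: print(D.plane(*fd(*b),z).round(4), tri([(S,*fs(*a)),(D,*fd(*b))]).round(4))
    else: print()
im=cv2.imread('pics/side0.png');g=cv2.cvtColor(im,cv2.COLOR_BGR2GRAY)
for n in('scene','side'):
    im=cv2.imread(f'pics/{n}0.png');g=cv2.cvtColor(im,cv2.COLOR_BGR2GRAY)
    m=(g<95).astype(np.uint8)
    k,l,st,ce=cv2.connectedComponentsWithStats(m)
    for i in range(1,k):
        if st[i,4]>250: print(n,st[i],ce[i].round(1))
```

```text
canister [ 0.5935 -0.0489  0.124 ] [ 0.5911 -0.048   0.124 ] [ 0.5914 -0.0472  0.1223]
bottle [0.5302 0.0206 0.13  ] [0.5254 0.0193 0.13  ] [0.5257 0.0234 0.1259]
can [0.6009 0.0849 0.134 ] [0.5948 0.0858 0.134 ] [0.5957 0.0897 0.1295]
roll [0.5968 0.0203 0.056 ] 
wallendR [ 0.6354 -0.0931  0.055 ] [ 0.6317 -0.0898  0.055 ] [ 0.6323 -0.09    0.0524]
wallendL [0.642  0.1293 0.055 ] [0.6406 0.1276 0.055 ] [0.6411 0.1299 0.0535]
base_front_right [ 0.4809 -0.085   0.006 ] [ 0.4803 -0.0848  0.006 ] [ 0.4803 -0.0846  0.0055]
holder [0.4696 0.2948 0.008 ] [0.4591 0.296  0.008 ] [ 0.4589  0.3059 -0.0016]
holderpostTop [0.4676 0.2957 0.05  ] 
scene [178   0  28  22 282] [196.1  11.5]
scene [  248     0   312   157 32222] [423.9  64.2]
scene [ 153   21   70  120 2983] [185.7  69.9]
scene [153  23  45  17 499] [174.3  32.6]
scene [ 35 100  54  23 332] [ 60.8 111.2]
scene [452 158  27  38 369] [465.  176.4]
scene [325 168  34  21 543] [341.4 177.8]
scene [228 185  46  25 699] [247.8 196.8]
scene [ 366  186   39   63 1487] [384.2 221.6]
scene [109 226 111  87 810] [162.9 273.8]
scene [ 287  228  273  192 3802] [465.2 318.3]
scene [   0  240   58  109 3486] [ 20.7 289.7]
side [    0     0   225   217 16886] [107.6  64.6]
side [  336     0   224   292 29985] [490.9  97.4]
side [259  35  48  36 324] [282.7  52.7]
side [239  39  47  37 377] [262.1  56.6]
side [ 300   92   35   66 1582] [316.3 129. ]
side [185 121  41  29 937] [204.7 134.8]
side [ 230  159   79  103 3425] [271.5 212.5]
side [ 166  209   37   47 1381] [184.3 232.5]
side [  0 224  26  57 956] [  9.4 249.3]
side [ 194  302  142  118 8451] [262.  369.1]
side [434 322  23  98 283] [445.1 372.7]
```

Run:
```python
from h import *
st=ctrl.state(); print(rot(st['orientation']).round(4))
S=Cam('scene');D=Cam('side')
print('cup',S.plane(384,240,0),D.plane(316,150,0), 'mouse',S.plane(247.8,196.8,.02),D.plane(184.3,232.5,.02))
for n,box,c in(('scene',(100,220,225,318),S),('side',(185,298,340,420),D)):
    im=cv2.imread(f'pics/{n}0.png');save(im[:,:,::-1],n+'mat.png',box,5)
```

```text
[[-8.000e-04 -9.320e-01  3.624e-01]
 [-1.200e-03  3.624e-01  9.320e-01]
 [-1.000e+00  3.000e-04 -1.400e-03]]
cup [0.73497793 0.20997257 0.        ] [0.7275681  0.19848226 0.        ] mouse [ 0.40698277 -0.00389562  0.02      ] [ 0.39483822 -0.00789195  0.02      ]
```

View pics/scenemat.png

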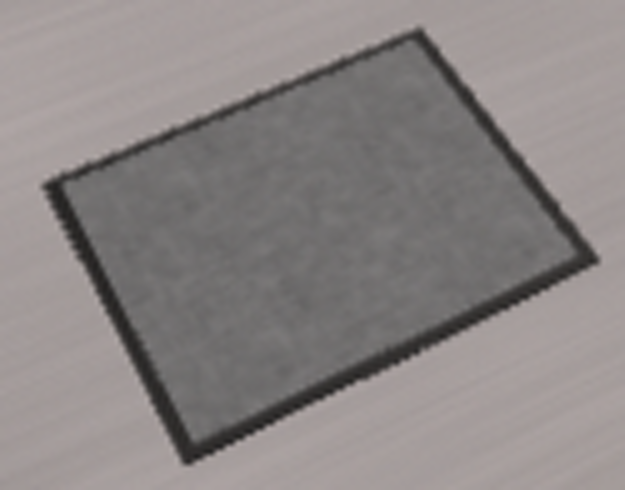

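View pics/sidemat.png

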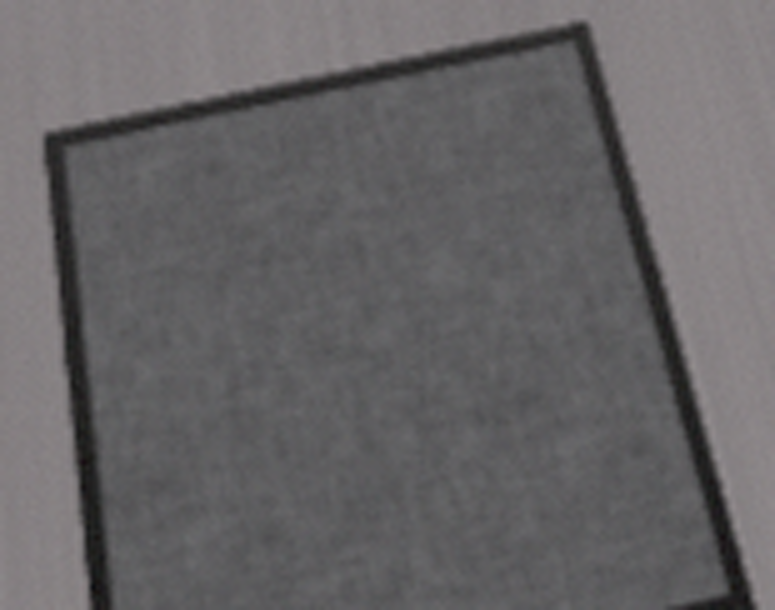

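Run:
```python
from h import *
S=Cam('scene');D=Cam('side')
for x,y in((46,186),(420,30),(597,260),(187,463)): print(S.plane(x/5+99.6,y/5+219.6,.002).round(4))
for x,y in((50,135),(585,26)): print('side',D.plane(x/5+184.6,y/5+297.6,.002).round(4))
```

```text
[ 0.4075 -0.3967  0.002 ]
[ 0.4011 -0.1993  0.002 ]
[ 0.5985 -0.194   0.002 ]
[ 0.6045 -0.3908  0.002 ]
side [ 0.4003 -0.1981  0.002 ]
side [ 0.5965 -0.1931  0.002 ]
```

Call:
move_arm --steps '[0, 0, 0, -0.163, 0, 0, 1, 0, 0, 0, -0.163, 0, 0, 1, 0, -0.035, -0.0453, 0, 0, 0, 1, 0, -0.035, -0.0453, 0, 0, 0, 1, 0, -0.035, -0.0453, 0, 0, 0, 1, 0, -0.035, -0.0453, 0, 0, 0, 1, 0, -0.035, -0.0453, 0, 0, 0, 1, 0, -0.035, -0.0453, 0, 0, 0, 1, 0, -0.035, -0.0453, 0, 0, 0, 1, 0, -0.035, -0.0453, 0, 0, 0, 1]'

```text
time_s: 1.4
ee_pos: [0.4725, 0.1596, 0.2482]
orientation: [0.511, -0.489, 0.511, 0.489]
force: [-0.2, 1.2, -0.0]
grip_width: 0.0852
```

Call:
move_arm --steps '[0, -0.035, -0.0453, 0, 0, 0, 1, 0, -0.035, -0.0453, 0, 0, 0, 1, 0, -0.035, -0.0453, 0, 0, 0, 1, 0, 0, 0, 0, 0, 0, 1, 0, 0, 0, 0, 0, 0, 1]'

```text
time_s: 2.02
ee_pos: [0.5701, 0.0213, 0.2478]
orientation: [0.511, -0.488, 0.511, 0.489]
force: [0.5, 0.5, 0.2]
grip_width: 0.0853
```

Run:
```python
from h import *
st=ctrl.state(); print(st['time_s'],st['ee_pos'],st['q'].round(2),rot(st['orientation']).round(4))
w=cams.snapshot('wrist');save(w,'w1.png');np.save('w1.npy',w);import pickle;pickle.dump(st,open('w1.pkl','wb'))
```

```text
2.025 [0.57013435 0.02125435 0.24777283] [-0.17  0.15  1.61  0.    1.39 -1.7 ] [[-1.40e-03 -9.99e-01  4.51e-02]
 [ 7.00e-04  4.51e-02  9.99e-01]
 [-1.00e+00  1.40e-03  6.00e-04]]
```

View pics/w1.png

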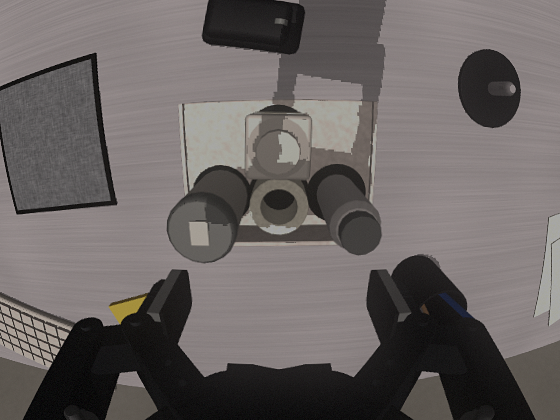

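Run:
```python
from h import *
w=np.load('w1.npy'); save(w,'w1c.png',(155,90,395,270),3.3)
save(w,'w1h.png',(450,40,530,135),6)
```

```text
(no output)
```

View pics/w1c.png

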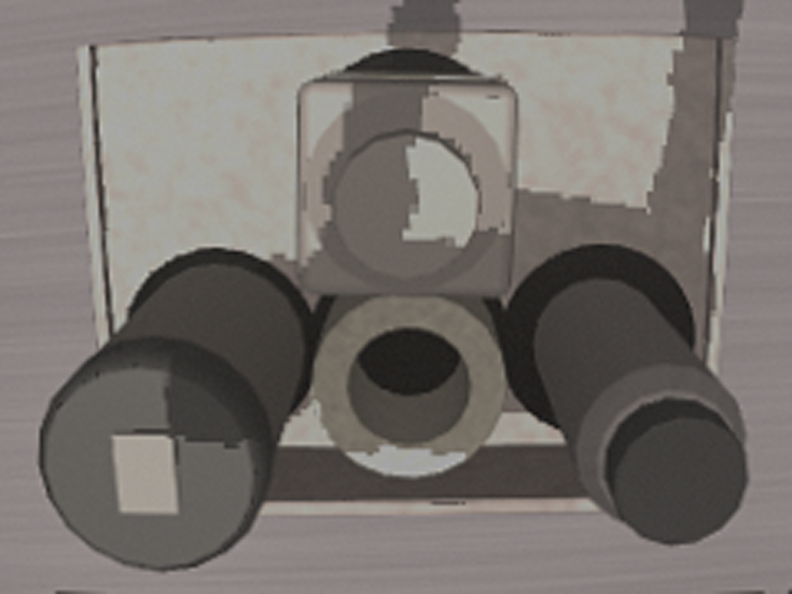

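View pics/w1h.png

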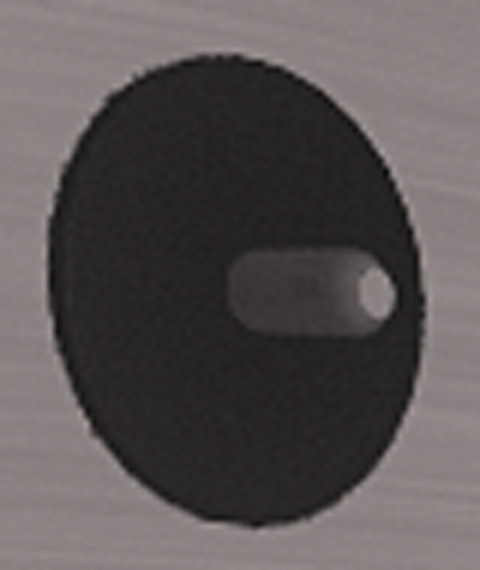

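Run:
```python
from h import *
import pickle
st=pickle.load(open('w1.pkl','rb'));W=Cam('wrist',st)
f=lambda x,y:((x+.5)/3.3-.5+155,(y+.5)/3.3-.5+90)
for k,p,z in [('canister',(155,466),.124),('L',(40,455),.124),('R',(270,470),.124),('bcap',(406,204),.13),('can',(678,472),.134),('canL',(608,470),.134),('canR',(747,475),.134),('roll',(409,386),.056),
 ('bodyTL',(300,82),.104),('TR',(516,84),.104),('BR',(513,293),.104),('BL',(301,292),.104),
 ('baseFL',(79,46),.008),('baseFR',(736,38),.008),('wallL',(270,500),.055),('wallR',(580,511),.055)]:
    print(k,W.plane(*f(*p),z).round(4))
g=lambda x,y:((x+.5)/6-.5+450,(y+.5)/6-.5+40)
print('holder',W.plane(*g(237,290),.008),'top',W.plane(*g(377,293),.05),'foot', W.plane(*g(238,290),.008))
```

```text
canister [ 0.5887 -0.0457  0.124 ]
L [ 0.5846 -0.0765  0.124 ]
R [ 0.5908 -0.016   0.124 ]
bcap [0.5248 0.0213 0.13  ]
can [0.592  0.0851 0.134 ]
canL [0.5905 0.0674 0.134 ]
canR [0.5939 0.1031 0.134 ]
roll [0.5926 0.0189 0.056 ]
bodyTL [ 0.4965 -0.0037  0.104 ]
TR [0.4994 0.0496 0.104 ]
BR [0.5528 0.0474 0.104 ]
BL [ 0.5501 -0.0069  0.104 ]
baseFL [ 0.4803 -0.0895  0.008 ]
baseFR [0.4877 0.1359 0.008 ]
wallL [ 0.6299 -0.028   0.055 ]
wallR [0.6385 0.073  0.055 ]
holder [0.46161543 0.29171335 0.008     ] top [0.46130945 0.29753056 0.05      ] foot [0.46158657 0.29199453 0.008     ]
```

Call:
move_arm --steps '[0, 0.0447, -0.0025, 0, 0, 0, 1, 0.05, 0, 0, 0, 0, 0, 1, 0.05, 0, 0, 0, 0, 0, 1, 0.035, 0, 0, 0, 0, 0, 1, 0.027, 0, 0, 0, 0, 0, 1, 0, 0, 0, 0, 0, 0, 1]'

```text
time_s: 2.82
ee_pos: [0.5234, 0.022, 0.0844]
orientation: [0.51, -0.488, 0.512, 0.491]
force: [0.7, 0.0, -1.6]
grip_width: 0.085
```

Run:
```python
from h import *
st=ctrl.state(); print(st['time_s'],st['ee_pos'],st['force'])
save(cams.snapshot('wrist'),'w2.png')
```

```text
2.825 [0.52338794 0.02200163 0.08438329] [ 0.67645287  0.04736723 -1.58434928]
```

View pics/w2.png

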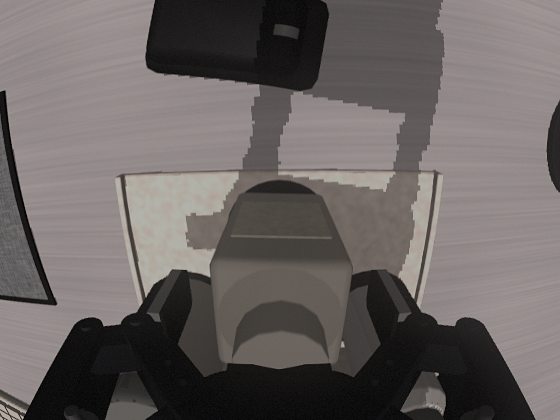

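Call:
move_arm --steps '[0, 0, 0, 0, 0, 0, -1, 0, 0, 0, 0, 0, 0, -1, 0, 0, 0, 0, 0, 0, -1, 0, 0, 0, 0, 0, 0, -1, 0, 0, 0, 0, 0, 0, -1, 0, 0, 0, 0, 0, 0, -1]'

```text
time_s: 3.62
ee_pos: [0.5272, 0.0207, 0.0884]
orientation: [0.512, -0.489, 0.51, 0.488]
force: [-1.9, 2.0, 6.2]
grip_width: 0.0558
```

Run:
```python
from h import *
st=ctrl.state(); print(st['time_s'],st['ee_pos'],st['force'],rot(st['orientation']).round(4),st['grip_width'])
```

```text
3.625 [0.52721595 0.02067002 0.0883777 ] [-1.86748826  2.03958616  6.24996011] [[ 3.10e-03 -9.99e-01  4.49e-02]
 [ 4.00e-04  4.49e-02  9.99e-01]
 [-1.00e+00 -3.10e-03  5.00e-04]] 0.05575558851894943
```

Call:
move_arm --steps '[-0.03, 0, 0, 0, 0, 0, -1, -0.045, 0, 0, 0, 0, 0, -1, -0.045, 0, 0, 0, 0, 0, -1, 0, 0.0108, -0.0448, 0, 0, 0, -1, 0, 0.0108, -0.0448, 0, 0, 0, -1, 0, 0.0108, -0.0448, 0, 0, 0, -1, 0, 0.0108, -0.0448, 0, 0, 0, -1, 0, 0.0108, -0.0448, 0, 0, 0, -1, 0, 0.0108, -0.0448, 0, 0, 0, -1, 0, 0, 0, 0, 0, 0, -1]'

```text
time_s: 4.88
ee_pos: [0.4482, -0.2479, 0.2066]
orientation: [0.512, -0.488, 0.512, 0.487]
force: [-0.0, 0.6, -3.4]
grip_width: 0.0552
```

Call:
move_arm --steps '[0, 0, 0, 0, 0, 0, -1, 0, 0, 0, 0, 0, 0, -1]'

```text
time_s: 5.12
ee_pos: [0.4493, -0.2442, 0.2062]
orientation: [0.511, -0.489, 0.511, 0.489]
force: [-0.5, 0.4, -3.4]
grip_width: 0.0554
```

Run:
```python
from h import *
st=ctrl.state(); print(st['time_s'],st['ee_pos'],st['force'],rot(st['orientation']).round(4),st['grip_width'])
save(cams.snapshot('side'),'d3.png')
```

```text
5.125 [ 0.4493365  -0.2441643   0.20621696] [-0.50098038  0.41480048 -3.37935714] [[-1.000e-04 -9.991e-01  4.340e-02]
 [ 5.000e-04  4.340e-02  9.991e-01]
 [-1.000e+00  2.000e-04  4.000e-04]] 0.05544969384707559
```

View pics/d3.png

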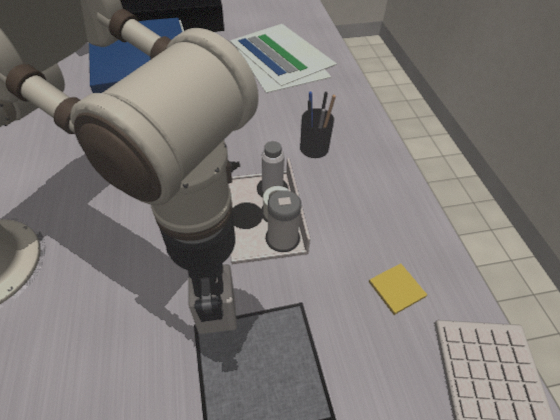

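Call:
move_arm --steps '[0.045, 0, 0, 0, 0, 0, -1, 0.04, 0, 0, 0, 0, 0, -1, 0.022, 0, 0, 0, 0, 0, -1, 0.008, 0, 0, 0, 0, 0, -1, 0.005, 0, 0, 0, 0, 0, -1, 0, 0, 0, 0, 0, 0, -1, 0, 0, 0, 0, 0, 0, -1]'

```text
time_s: 6.05
ee_pos: [0.4498, -0.2458, 0.0873]
orientation: [0.511, -0.489, 0.511, 0.488]
force: [-0.2, -0.4, -3.4]
grip_width: 0.0552
```

Call:
move_arm --steps '[0.0015, 0, 0, 0, 0, 0, -1, 0, 0, 0, 0, 0, 0, -1, 0, 0, 0, 0, 0, 0, -1]'

```text
time_s: 6.42
ee_pos: [0.4496, -0.2457, 0.0854]
orientation: [0.511, -0.489, 0.511, 0.488]
force: [0.2, 0.9, 0.9]
grip_width: 0.0551
```

Call:
move_arm --steps '[0, 0, 0, 0, 0, 0, 1, 0, 0, 0, 0, 0, 0, 1, 0, 0, 0, 0, 0, 0, 1, -0.04, 0, 0, 0, 0, 0, 1, -0.06, 0, 0, 0, 0, 0, 1, -0.05, 0, 0, 0, 0, 0, 1, 0, -0.0264, 0.0409, 0, 0, 0, 1, 0, -0.0264, 0.0409, 0, 0, 0, 1, 0, -0.0264, 0.0409, 0, 0, 0, 1, 0, -0.0264, 0.0409, 0, 0, 0, 1]'

```text
time_s: 7.68
ee_pos: [0.5627, -0.0852, 0.2348]
orientation: [0.511, -0.489, 0.511, 0.489]
force: [0.8, -0.3, -0.4]
grip_width: 0.0855
```

Call:
move_arm --steps '[0, -0.0264, 0.0409, 0, 0, 0, 1, 0, 0, 0, 0, 0, 0, 1, 0, 0, 0, 0, 0, 0, 1, 0, 0, 0, 0, 0, 0, 1]'

```text
time_s: 8.18
ee_pos: [0.5897, -0.0479, 0.2348]
orientation: [0.511, -0.488, 0.512, 0.488]
force: [-0.3, -0.2, 0.3]
grip_width: 0.0855
```

Run:
```python
from h import *
st=ctrl.state(); print(st['time_s'],st['ee_pos'],rot(st['orientation']).round(4))
W=Cam('wrist',st);w=cams.snapshot('wrist')
for P in((.5905,-.047,.124),(.5905,-.078,.124),(.5905,-.016,.124),(.5590,-.047,.124)): 
    p=W.proj(P);w=cv2.circle(np.ascontiguousarray(w),(int(p[0]),int(p[1])),2,(255,0,0),-1)
save(w,'w4.png')
save(cams.snapshot('side'),'d4.png')
```

```text
8.175 [ 0.58968687 -0.0479119   0.23480838] [[-3.000e-04 -9.989e-01  4.630e-02]
 [-2.000e-04  4.630e-02  9.989e-01]
 [-1.000e+00  2.000e-04 -2.000e-04]]
```

View pics/w4.png

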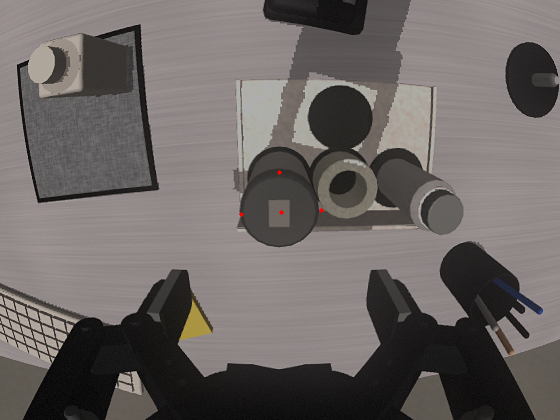

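View pics/d4.png

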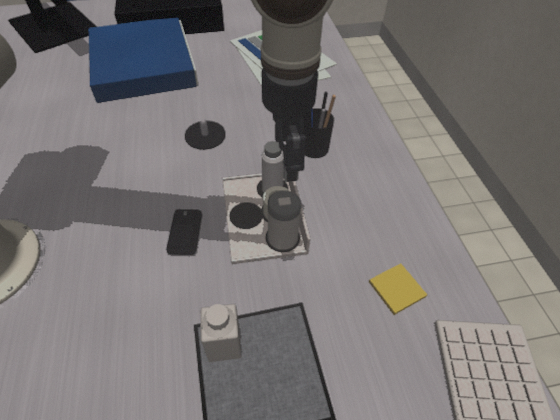

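Call:
move_arm --steps '[0, 0, 0.001, 0, 0, 0, 1, 0.05, 0, 0, 0, 0, 0, 1, 0.05, 0, 0, 0, 0, 0, 1, 0.035, 0, 0, 0, 0, 0, 1, 0.015, 0, 0, 0, 0, 0, 1, 0, 0, 0, 0, 0, 0, 1, 0, 0, 0, 0, 0, 0, 1]'

```text
time_s: 9.15
ee_pos: [0.5917, -0.0463, 0.0869]
orientation: [0.512, -0.49, 0.51, 0.488]
force: [-0.2, -1.0, -0.3]
grip_width: 0.0857
```

Run:
```python
from h import *
st=ctrl.state(); print(st['time_s'],st['ee_pos'],st['force'])
save(cams.snapshot('wrist'),'w5.png')
```

```text
9.15 [ 0.59167178 -0.04633075  0.08688959] [-0.15631668 -0.96391524 -0.32171399]
```

View pics/w5.png

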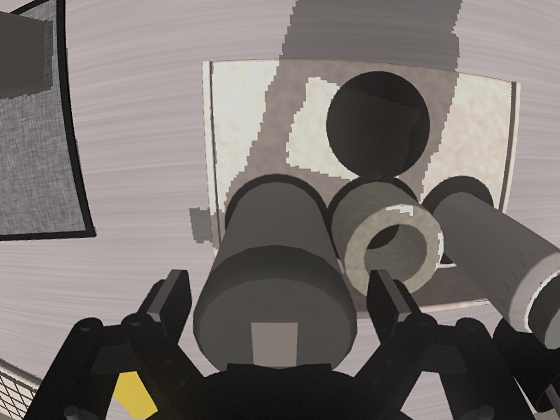

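Call:
move_arm --steps '[0.003, 0, -0.001, 0, 0, 0, 1, 0, 0, 0, 0, 0, 0, -1, 0, 0, 0, 0, 0, 0, -1, 0, 0, 0, 0, 0, 0, -1, 0, 0, 0, 0, 0, 0, -1, 0, 0, 0, 0, 0, 0, -1, 0, 0, 0, 0, 0, 0, -1]'

```text
time_s: 10.07
ee_pos: [0.5907, -0.0474, 0.0825]
orientation: [0.511, -0.489, 0.511, 0.488]
force: [-1.1, -3.4, 5.6]
grip_width: 0.0613
```

Run:
```python
from h import *
for i in range(3):
    st=ctrl.state(); print(st['time_s'],st['ee_pos'],st['force'],rot(st['orientation']).round(4),st['grip_width'])
save(cams.snapshot('wrist'),'w6.png')
```

```text
10.075 [ 0.59071634 -0.04735639  0.08250222] [-1.09909896 -3.44687324  5.63872531] [[ 1.30e-03 -9.99e-01  4.48e-02]
 [-9.00e-04  4.48e-02  9.99e-01]
 [-1.00e+00 -1.30e-03 -9.00e-04]] 0.06134589834477571
10.075 [ 0.59071634 -0.04735639  0.08250222] [-1.09909896 -3.44687324  5.63872531] [[ 1.30e-03 -9.99e-01  4.48e-02]
 [-9.00e-04  4.48e-02  9.99e-01]
 [-1.00e+00 -1.30e-03 -9.00e-04]] 0.06134589834477571
10.075 [ 0.59071634 -0.04735639  0.08250222] [-1.09909896 -3.44687324  5.63872531] [[ 1.30e-03 -9.99e-01  4.48e-02]
 [-9.00e-04  4.48e-02  9.99e-01]
 [-1.00e+00 -1.30e-03 -9.00e-04]] 0.06134589834477571
```

View pics/w6.png

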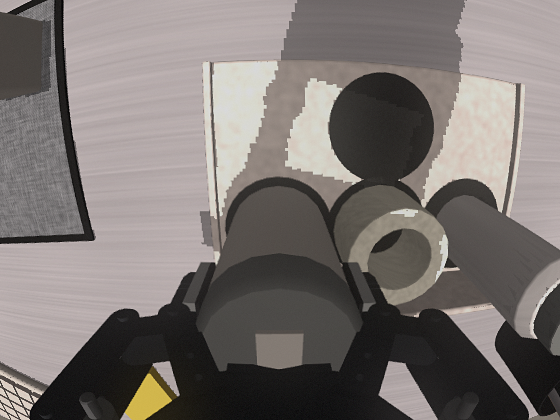

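Call:
move_arm --steps '[-0.03, 0, 0, 0, 0, 0, -1, -0.045, 0, 0, 0, 0, 0, -1, -0.045, 0, 0, 0, 0, 0, -1, 0, 0.0075, -0.0498, 0, 0, 0, -1, 0, 0.0075, -0.0498, 0, 0, 0, -1, 0, 0.0075, -0.0498, 0, 0, 0, -1, 0, 0.0075, -0.0498, 0, 0, 0, -1, 0, 0, 0, 0, 0, 0, -1, 0, 0, 0, 0, 0, 0, -1, 0, 0, 0, 0, 0, 0, -1]'

```text
time_s: 11.38
ee_pos: [0.5512, -0.2429, 0.201]
orientation: [0.511, -0.488, 0.511, 0.49]
force: [0.1, -0.1, -3.2]
grip_width: 0.0608
```

Call:
move_arm --steps '[0.045, 0, 0, 0, 0, 0, -1, 0.04, 0, 0, 0, 0, 0, -1, 0.022, 0, 0, 0, 0, 0, -1, 0.008, 0, 0, 0, 0, 0, -1, 0.004, 0, 0, 0, 0, 0, -1, 0, 0, 0, 0, 0, 0, -1, 0, 0, 0, 0, 0, 0, -1]'

```text
time_s: 12.25
ee_pos: [0.552, -0.245, 0.084]
orientation: [0.511, -0.489, 0.511, 0.488]
force: [-0.3, -0.1, -3.9]
grip_width: 0.0611
```

Call:
move_arm --steps '[0.003, 0, 0, 0, 0, 0, -1, 0, 0, 0, 0, 0, 0, -1, 0, 0, 0, 0, 0, 0, -1]'

```text
time_s: 12.62
ee_pos: [0.5512, -0.2446, 0.0798]
orientation: [0.511, -0.489, 0.511, 0.489]
force: [0.5, 0.3, -3.2]
grip_width: 0.0613
```

Call:
move_arm --steps '[0.0015, 0, 0, 0, 0, 0, -1, 0, 0, 0, 0, 0, 0, -1, 0, 0, 0, 0, 0, 0, -1]'

```text
time_s: 13.0
ee_pos: [0.5516, -0.2447, 0.0795]
orientation: [0.511, -0.489, 0.511, 0.489]
force: [-2.5, 1.5, 5.3]
grip_width: 0.0609
```

Call:
move_arm --steps '[0, 0, 0, 0, 0, 0, 1, 0, 0, 0, 0, 0, 0, 1, 0, 0, 0, 0, 0, 0, 1, -0.04, 0, 0, 0, 0, 0, 1, -0.06, 0, 0, 0, 0, 0, 1, -0.05, 0, 0, 0, 0, 0, 1, 0, -0.0039, 0.0474, 0, 0, 0, 1, 0, -0.0039, 0.0474, 0, 0, 0, 1, 0, -0.0039, 0.0474, 0, 0, 0, 1, 0, -0.0039, 0.0474, 0, 0, 0, 1]'

```text
time_s: 14.25
ee_pos: [0.5754, -0.0544, 0.2283]
orientation: [0.511, -0.489, 0.511, 0.489]
force: [0.7, 0.6, 0.2]
grip_width: 0.0854
```

Call:
move_arm --steps '[0, -0.0039, 0.0474, 0, 0, 0, 1, 0, -0.0039, 0.0474, 0, 0, 0, 1, 0, -0.0039, 0.0474, 0, 0, 0, 1, 0, 0, 0, 0, 0, 0, 1, 0, 0, 0, 0, 0, 0, 1, 0, 0, 0, 0, 0, 0, 1]'

```text
time_s: 15.0
ee_pos: [0.5934, 0.0844, 0.2283]
orientation: [0.511, -0.488, 0.512, 0.488]
force: [0.1, -0.1, 0.2]
grip_width: 0.0857
```

Run:
```python
from h import *
st=ctrl.state(); print(st['time_s'],st['ee_pos'],rot(st['orientation']).round(4))
W=Cam('wrist',st);w=np.ascontiguousarray(cams.snapshot('wrist'))
for P in((.594,.0855,.134),(.594,.0855-.018,.134),(.594,.0855+.018,.134),(.576,.0855,.134)): 
    p=W.proj(P);cv2.circle(w,(int(p[0]),int(p[1])),1,(255,0,0),-1)
save(w,'w7.png')
save(cams.snapshot('side'),'d7.png')
```

```text
15.0 [0.59343485 0.08444496 0.22826986] [[-0.000e+00 -9.989e-01  4.640e-02]
 [-3.000e-04  4.640e-02  9.989e-01]
 [-1.000e+00  0.000e+00 -3.000e-04]]
```

View pics/w7.png

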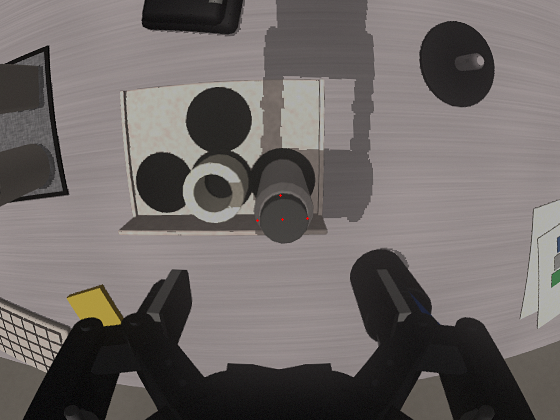

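View pics/d7.png

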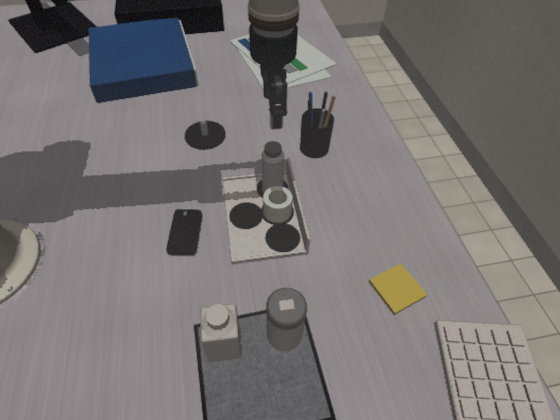

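Call:
move_arm --steps '[0, 0, 0.0015, 0, 0, 0, 1, 0.05, 0, 0, 0, 0, 0, 1, 0.05, 0, 0, 0, 0, 0, 1, 0.03, 0, 0, 0, 0, 0, 1, 0.011, 0, 0, 0, 0, 0, 1, 0, 0, 0, 0, 0, 0, 1, 0, 0, 0, 0, 0, 0, 1]'

```text
time_s: 15.98
ee_pos: [0.5949, 0.0871, 0.0892]
orientation: [0.512, -0.49, 0.51, 0.488]
force: [-0.2, 0.5, -0.0]
grip_width: 0.0852
```

Run:
```python
from h import *
st=ctrl.state(); print(st['time_s'],st['ee_pos'],st['force'])
save(cams.snapshot('wrist'),'w8.png')
```

```text
15.975 [0.59488187 0.0871042  0.08924703] [-0.1618475   0.50468035 -0.03998989]
```

View pics/w8.png

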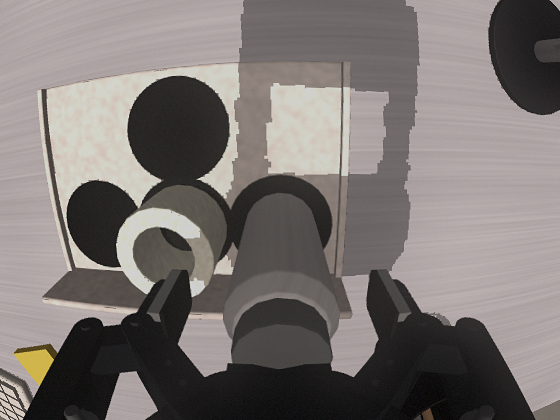

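Centred (can 224–340, fingers about 280). Close.

Call:
move_arm --steps '[0.001, 0, 0, 0, 0, 0, -1, 0, 0, 0, 0, 0, 0, -1, 0, 0, 0, 0, 0, 0, -1, 0, 0, 0, 0, 0, 0, -1, 0, 0, 0, 0, 0, 0, -1, 0, 0, 0, 0, 0, 0, -1, 0, 0, 0, 0, 0, 0, -1]'

```text
time_s: 16.9
ee_pos: [0.594, 0.0874, 0.087]
orientation: [0.511, -0.489, 0.511, 0.488]
force: [-0.3, 1.3, 5.5]
grip_width: 0.0468
```

Run:
```python
from h import *
st=ctrl.state(); print(st['time_s'],st['ee_pos'],st['force'],rot(st['orientation']).round(4),st['grip_width'])
```

```text
16.9 [0.59398187 0.08737768 0.08700987] [-0.33289048  1.26929875  5.50228424] [[ 1.20e-03 -9.99e-01  4.48e-02]
 [ 3.00e-04  4.48e-02  9.99e-01]
 [-1.00e+00 -1.20e-03  3.00e-04]] 0.04682220597908823
```

Call:
move_arm --steps '[-0.04, 0, 0, 0, 0, 0, -1, -0.055, 0, 0, 0, 0, 0, -1, -0.055, 0, 0, 0, 0, 0, -1, 0, 0.0081, -0.0485, 0, 0, 0, -1, 0, 0.0081, -0.0485, 0, 0, 0, -1, 0, 0.0081, -0.0485, 0, 0, 0, -1, 0, 0.0081, -0.0485, 0, 0, 0, -1, 0, 0.0081, -0.0485, 0, 0, 0, -1, 0, 0.0081, -0.0485, 0, 0, 0, -1, 0, 0.0081, -0.0485, 0, 0, 0, -1]'

```text
time_s: 18.15
ee_pos: [0.5202, -0.2506, 0.2347]
orientation: [0.511, -0.488, 0.511, 0.49]
force: [0.4, 0.2, -3.0]
grip_width: 0.0472
```

Call:
move_arm --steps '[0, 0.0081, -0.0485, 0, 0, 0, -1, 0, 0.0081, -0.0485, 0, 0, 0, -1, 0, 0, 0, 0, 0, 0, -1, 0, 0, 0, 0, 0, 0, -1, 0, 0, 0, 0, 0, 0, -1]'

```text
time_s: 18.77
ee_pos: [0.5012, -0.3443, 0.2357]
orientation: [0.511, -0.489, 0.511, 0.49]
force: [-0.9, 0.7, -2.8]
grip_width: 0.0469
```

Run:
```python
from h import *
st=ctrl.state(); print(st['time_s'],st['ee_pos'],st['force'],rot(st['orientation']).round(4),st['grip_width'])
save(cams.snapshot('wrist'),'w9.png')
```

```text
18.775 [ 0.50117422 -0.34429632  0.23565686] [-0.91780179  0.71375933 -2.82964092] [[-9.000e-04 -9.991e-01  4.340e-02]
 [ 1.100e-03  4.340e-02  9.991e-01]
 [-1.000e+00  1.000e-03  1.000e-03]] 0.04693558718462912
```

View pics/w9.png

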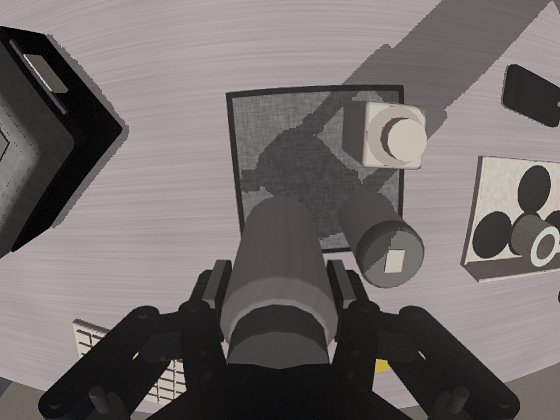

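Call:
move_arm --steps '[0.05, 0, 0, 0, 0, 0, -1, 0.05, 0, 0, 0, 0, 0, -1, 0.035, 0, 0, 0, 0, 0, -1, 0.01, 0, 0, 0, 0, 0, -1, 0.005, 0, 0, 0, 0, 0, -1, 0, 0, 0, 0, 0, 0, -1, 0, 0, 0, 0, 0, 0, -1]'

```text
time_s: 19.7
ee_pos: [0.502, -0.3464, 0.0881]
orientation: [0.511, -0.49, 0.511, 0.488]
force: [-0.7, -0.5, -3.7]
grip_width: 0.0465
```

Call:
move_arm --steps '[0.003, 0, 0, 0, 0, 0, -1, 0, 0, 0, 0, 0, 0, -1, 0, 0, 0, 0, 0, 0, -1]'

```text
time_s: 20.08
ee_pos: [0.5016, -0.3462, 0.0841]
orientation: [0.511, -0.489, 0.511, 0.488]
force: [-0.0, -0.2, -0.0]
grip_width: 0.0468
```

Call:
move_arm --steps '[0, 0, 0, 0, 0, 0, 1, 0, 0, 0, 0, 0, 0, 1, 0, 0, 0, 0, 0, 0, 1, -0.04, 0, 0, 0, 0, 0, 1, -0.06, 0, 0, 0, 0, 0, 1, -0.06, 0, 0, 0, 0, 0, 1, 0, -0.0107, 0.0527, 0, 0, 0, 1, 0, -0.0107, 0.0527, 0, 0, 0, 1, 0, -0.0107, 0.0527, 0, 0, 0, 1, 0, -0.0107, 0.0527, 0, 0, 0, 1]'

```text
time_s: 21.32
ee_pos: [0.5534, -0.1352, 0.2434]
orientation: [0.511, -0.489, 0.511, 0.489]
force: [1.0, 0.2, 0.1]
grip_width: 0.0848
```

Call:
move_arm --steps '[0, -0.0107, 0.0527, 0, 0, 0, 1, 0, -0.0107, 0.0527, 0, 0, 0, 1, 0, -0.0107, 0.0527, 0, 0, 0, 1, 0, 0, 0, 0, 0, 0, 1, 0, 0, 0, 0, 0, 0, 1, 0, 0, 0, 0, 0, 0, 1]'

```text
time_s: 22.08
ee_pos: [0.5923, 0.0183, 0.2433]
orientation: [0.511, -0.488, 0.512, 0.488]
force: [-0.3, 0.1, 0.4]
grip_width: 0.0855
```

Run:
```python
from h import *
import pickle
st=ctrl.state(); print(st['time_s'],st['ee_pos'],rot(st['orientation']).round(4))
w=cams.snapshot('wrist');save(w,'w10.png'); np.save('w10.npy',w); pickle.dump(st,open('w10.pkl','wb'))
save(w,'w10c.png',(155,90,395,270),3.3)
save(cams.snapshot('side'),'d10.png')
```

```text
22.075 [0.59228848 0.01825603 0.24326332] [[-2.000e-04 -9.989e-01  4.650e-02]
 [-3.000e-04  4.650e-02  9.989e-01]
 [-1.000e+00  2.000e-04 -3.000e-04]]
```

View pics/w10.png

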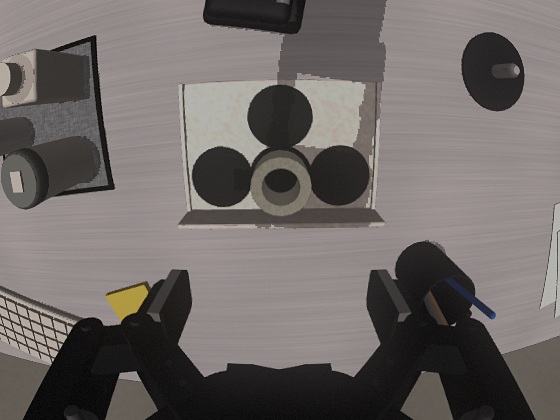

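View pics/w10c.png

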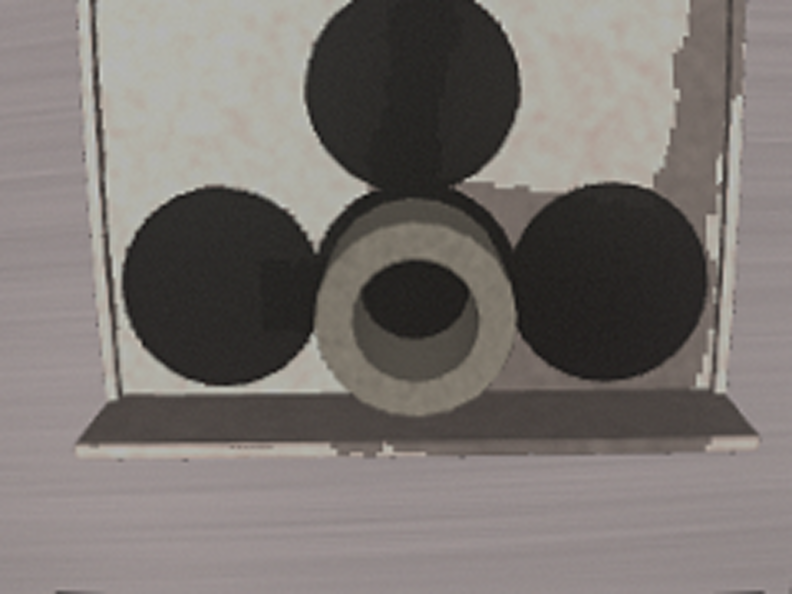

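View pics/d10.png

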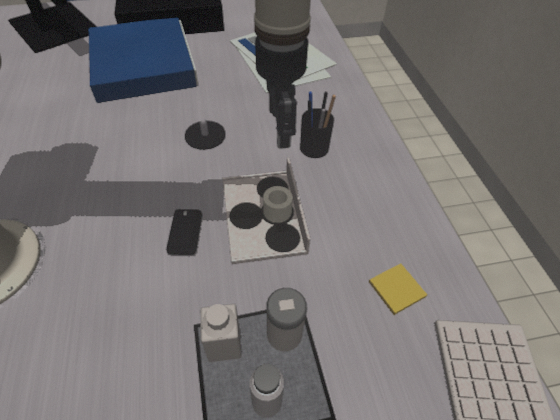

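Run:
```python
from h import *
import pickle
st=pickle.load(open('w10.pkl','rb'));W=Cam('wrist',st);w=np.load('w10.npy')
f=lambda x,y:((x+.5)/3.3-.5+155,(y+.5)/3.3-.5+90)
for k,p,z in [('roll',(416,319),.056),('rollhole',(416,320),.056),('inlF',(413,85),.006),('inlR',(222,285),.006),('inlL',(609,281),.006)]:
    print(k,W.plane(*f(*p),z).round(4))
save(w,'w10h.png',(455,25,530,120),6)
```

```text
roll [0.5924 0.0189 0.056 ]
rollhole [0.5927 0.0188 0.056 ]
inlF [0.5247 0.0212 0.006 ]
inlR [ 0.5899 -0.0484  0.006 ]
inlL [0.5947 0.0863 0.006 ]
```

View pics/w10h.png

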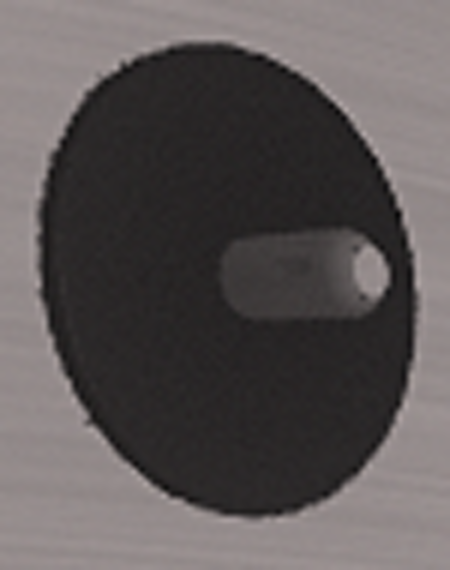

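Call:
move_arm --steps '[0.05, 0, 0.0006, 0, 0, 0, 1, 0.05, 0, 0, 0, 0, 0, 1, 0.05, 0, 0, 0, 0, 0, 1, 0.035, 0, 0, 0, 0, 0, 1, 0.02, 0, 0, 0, 0, 0, 1, 0, 0, 0, 0, 0, 0, 1, 0, 0, 0, 0, 0, 0, 1]'

```text
time_s: 23.05
ee_pos: [0.594, 0.0198, 0.0401]
orientation: [0.512, -0.49, 0.51, 0.488]
force: [-0.4, -0.2, -0.4]
grip_width: 0.0857
```

Call:
move_arm --steps '[0, 0, 0, 0, 0, 0, -1, 0, 0, 0, 0, 0, 0, -1, 0, 0, 0, 0, 0, 0, -1, 0, 0, 0, 0, 0, 0, -1, 0, 0, 0, 0, 0, 0, -1, 0, 0, 0, 0, 0, 0, -1]'

```text
time_s: 23.8
ee_pos: [0.5941, 0.02, 0.0404]
orientation: [0.512, -0.49, 0.51, 0.488]
force: [-0.6, -0.3, 6.3]
grip_width: 0.0596
```

Run:
```python
from h import *
st=ctrl.state(); print(st['time_s'],st['ee_pos'],st['force'],rot(st['orientation']).round(4),st['grip_width'])
save(cams.snapshot('wrist'),'w11.png')
```

```text
23.8 [0.59414809 0.01999055 0.0403784 ] [-0.63512097 -0.26946906  6.31991401] [[ 3.80e-03 -9.99e-01  4.46e-02]
 [-6.00e-04  4.46e-02  9.99e-01]
 [-1.00e+00 -3.80e-03 -5.00e-04]] 0.05956940144664981
```

View pics/w11.png

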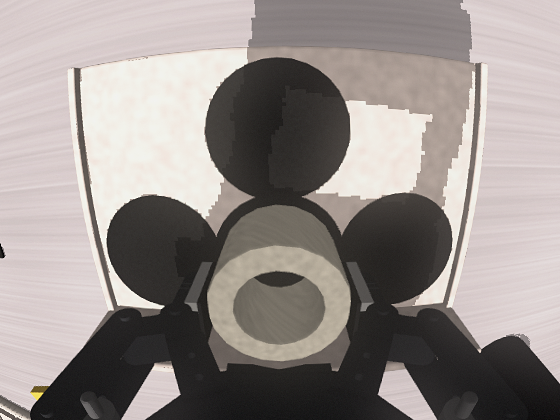

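Call:
move_arm --steps '[-0.03, 0, 0, 0, 0, 0, -1, -0.045, 0, 0, 0, 0, 0, -1, -0.045, 0, 0, 0, 0, 0, -1, 0, 0.0207, 0.0411, 0, 0, 0, -1, 0, 0.0207, 0.0411, 0, 0, 0, -1, 0, 0.0207, 0.0411, 0, 0, 0, -1, 0, 0.0207, 0.0411, 0, 0, 0, -1, 0, 0.0207, 0.0411, 0, 0, 0, -1, 0, 0, 0, 0, 0, 0, -1, 0, 0, 0, 0, 0, 0, -1]'

```text
time_s: 25.1
ee_pos: [0.4983, 0.2298, 0.1583]
orientation: [0.511, -0.489, 0.511, 0.489]
force: [1.0, -0.3, -1.2]
grip_width: 0.0596
```

Run:
```python
from h import *
import pickle
st=ctrl.state(); print(st['time_s'],st['ee_pos'],rot(st['orientation']).round(4),st['grip_width'])
w=cams.snapshot('wrist');save(w,'w12.png',(160,80,480,400),1.8); np.save('w12.npy',w); pickle.dump(st,open('w12.pkl','wb'))
```

```text
25.1 [0.4982554  0.22984272 0.15828627] [[ 1.00e-04 -9.99e-01  4.43e-02]
 [-5.00e-04  4.43e-02  9.99e-01]
 [-1.00e+00 -1.00e-04 -5.00e-04]] 0.05963430826432079
```

View pics/w12.png

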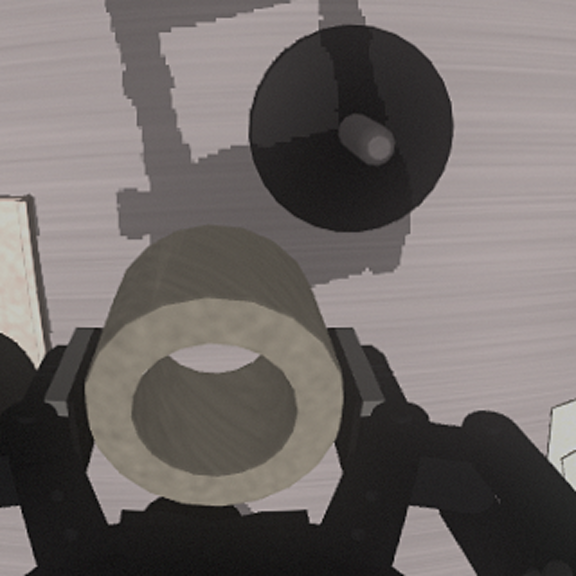

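Run:
```python
from h import *
import pickle
st=pickle.load(open('w12.pkl','rb'));W=Cam('wrist',st)
f=lambda x,y:((x+.5)/1.8-.5+160,(y+.5)/1.8-.5+80)
b=W.plane(*f(351,128.5),.008);t=W.plane(*f(379,147),.05);r=W.plane(*f(214.5,401.5),.1583+.0156)
print(b,t,r,r-st['ee_pos'])
Rm=rot(st['orientation'])
for d in (b-r,t-r): print(Rm.T@np.array([d[0],d[1],0]))
```

```text
[0.45969603 0.29590256 0.008     ] [0.4610038  0.29822059 0.05      ] [0.49314992 0.22889876 0.1739    ] [-0.00510548 -0.00094396  0.01561373]
[-3.53801816e-05  3.63898926e-02  6.54556782e-02]
[-3.63566262e-05  3.51861136e-02  6.78293749e-02]
```

Call:
move_arm --steps '[0, 0.018, 0.033, 0, 0, 0, -1, 0, 0.019, 0.033, 0, 0, 0, -1, 0.03, 0, 0, 0, 0, 0, -1, 0.028, 0, 0, 0, 0, 0, -1, 0, 0, 0, 0, 0, 0, -1, 0, 0, 0, 0, 0, 0, -1, 0, 0, 0, 0, 0, 0, -1]'

```text
time_s: 26.02
ee_pos: [0.4656, 0.2978, 0.102]
orientation: [0.512, -0.489, 0.51, 0.488]
force: [0.3, -0.3, -1.6]
grip_width: 0.0596
```

Run:
```python
from h import *
st=ctrl.state(); print(st['time_s'],st['ee_pos'],st['force'],st['grip_width'])
W=Cam('wrist',st)
w=np.ascontiguousarray(cams.snapshot('wrist'));save(w,'w13.png',(130,140,430,400),1.9)
save(cams.snapshot('scene'),'s13.png',(290,120,390,210),6);save(cams.snapshot('side'),'d13.png',(150,70,260,170),6)
```

```text
26.025 [0.46563555 0.29777905 0.10198209] [ 0.25380274 -0.30558345 -1.57735807] 0.05959871057776079
```

View pics/w13.png

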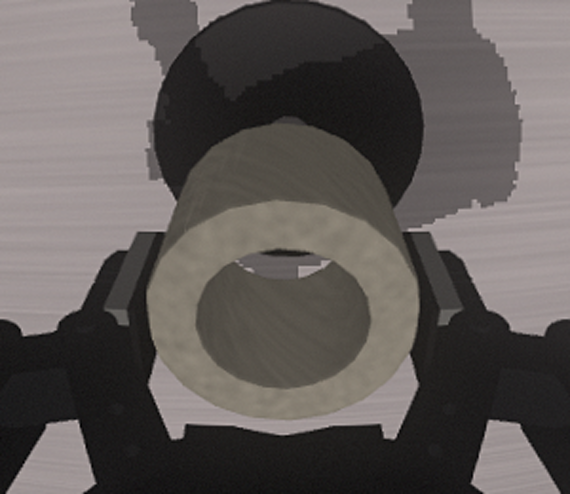

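View pics/s13.png

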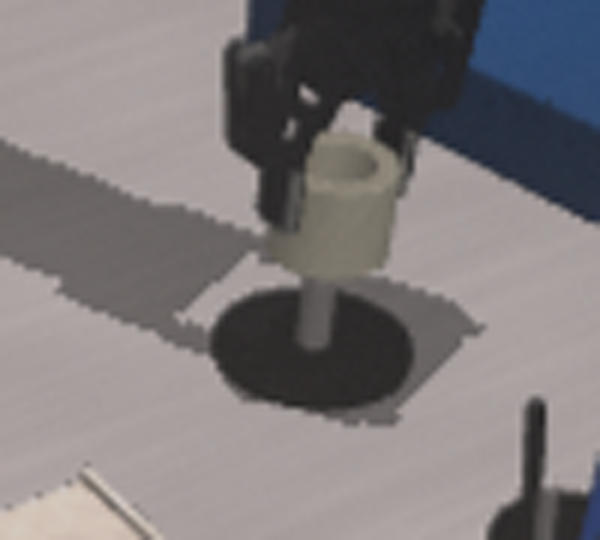

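View pics/d13.png

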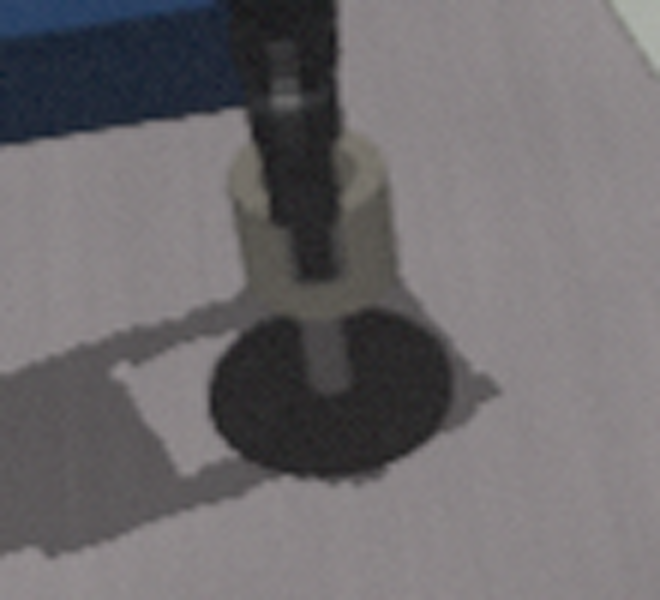

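Call:
move_arm --steps '[0.015, 0.002, 0, 0, 0, 0, -1, 0.015, 0, 0, 0, 0, 0, -1, 0.015, 0, 0, 0, 0, 0, -1, 0.009, 0, 0, 0, 0, 0, -1, 0, 0, 0, 0, 0, 0, -1, 0, 0, 0, 0, 0, 0, -1]'

```text
time_s: 26.92
ee_pos: [0.4628, 0.2979, 0.0467]
orientation: [0.511, -0.489, 0.511, 0.489]
force: [-0.1, 0.9, -1.8]
grip_width: 0.0597
```

Call:
move_arm --steps '[0.0035, 0, 0, 0, 0, 0, -1, 0, 0, 0, 0, 0, 0, -1, 0, 0, 0, 0, 0, 0, -1]'

```text
time_s: 27.3
ee_pos: [0.4623, 0.2978, 0.0429]
orientation: [0.511, -0.489, 0.511, 0.489]
force: [1.0, 0.7, -1.7]
grip_width: 0.0599
```

Half a millimetre left; release, retreat and look.

Call:
move_arm --steps '[0.001, 0, 0, 0, 0, 0, -1, 0, 0, 0, 0, 0, 0, -1, 0, 0, 0, 0, 0, 0, 1, 0, 0, 0, 0, 0, 0, 1, 0, 0, 0, 0, 0, 0, 1, 0, 0, 0, 0, 0, 0, 1, -0.03, 0, 0, 0, 0, 0, 1, -0.06, 0, 0, 0, 0, 0, 1, -0.06, 0, 0, 0, 0, 0, 1, 0, 0, 0, 0, 0, 0, 1]'

```text
time_s: 28.55
ee_pos: [0.4658, 0.2992, 0.1982]
orientation: [0.515, -0.49, 0.507, 0.487]
force: [-0.6, 0.1, -0.2]
grip_width: 0.0854
```

Run:
```python
from h import *
st=ctrl.state(); print(st['time_s'],st['ee_pos'],rot(st['orientation']).round(4),st['grip_width'])
save(cams.snapshot('wrist'),'w14.png',(180,80,380,280),3);save(cams.snapshot('side'),'d14.png')
```

```text
28.55 [0.46582721 0.29918194 0.19819926] [[ 0.0116 -0.9989  0.0446]
 [ 0.0043  0.0447  0.999 ]
 [-0.9999 -0.0114  0.0048]] 0.08540752038047733
```

View pics/w14.png

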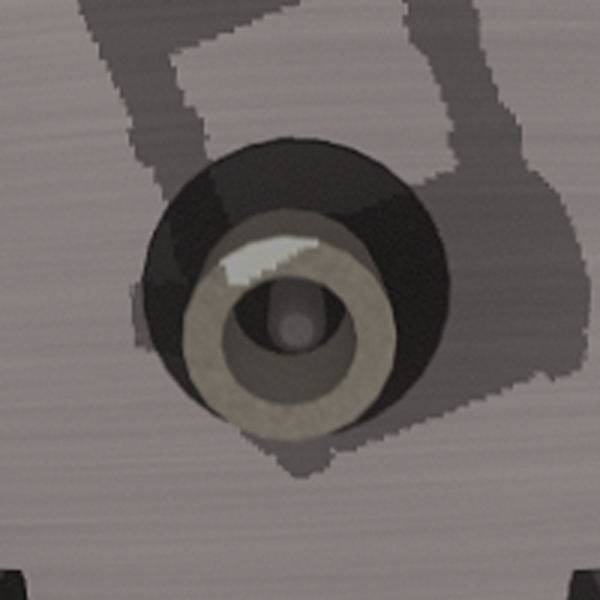

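View pics/d14.png

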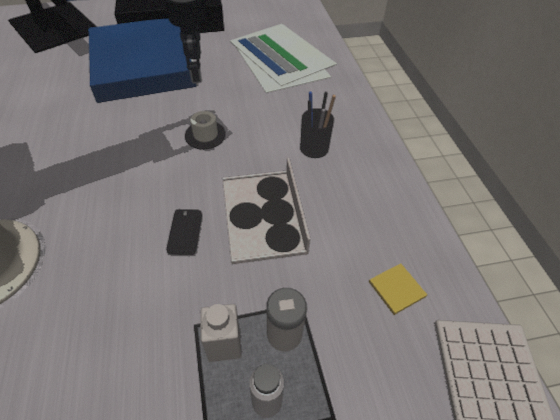

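Call:
move_arm --steps '[-0.02, -0.0055, -0.0535, 0, 0, 0, 1, -0.02, -0.0055, -0.0535, 0, 0, 0, 1, 0, -0.0055, -0.0535, 0, 0, 0, 1, 0, -0.0055, -0.0535, 0, 0, 0, 1, 0, -0.0055, -0.0535, 0, 0, 0, 1, 0, -0.0055, -0.0535, 0, 0, 0, 1, 0, -0.0055, -0.0535, 0, 0, 0, 1, 0, -0.0055, -0.0535, 0, 0, 0, 1, 0, -0.0055, -0.0535, 0, 0, 0, 1]'

```text
time_s: 29.78
ee_pos: [0.489, -0.1866, 0.2293]
orientation: [0.511, -0.487, 0.511, 0.49]
force: [1.2, 0.0, -0.8]
grip_width: 0.0854
```

Call:
move_arm --steps '[0, -0.0055, -0.0535, 0, 0, 0, 1, 0, -0.0055, -0.0535, 0, 0, 0, 1, 0, -0.0055, -0.0535, 0, 0, 0, 1, 0, 0, 0, 0, 0, 0, 1, 0, 0, 0, 0, 0, 0, 1, 0, 0, 0, 0, 0, 0, 1, 0, 0, 0, 0, 0, 0, 1]'

```text
time_s: 30.65
ee_pos: [0.4996, -0.3454, 0.2318]
orientation: [0.511, -0.489, 0.511, 0.489]
force: [0.5, 0.5, 0.6]
grip_width: 0.0853
```

Run:
```python
from h import *
st=ctrl.state(); print(st['time_s'],st['ee_pos'],rot(st['orientation']).round(4),st['grip_width'])
save(cams.snapshot('wrist'),'w15.png')
```

```text
30.65 [ 0.49964026 -0.34535247  0.23177736] [[-1.000e-04 -9.991e-01  4.340e-02]
 [ 2.000e-04  4.340e-02  9.991e-01]
 [-1.000e+00  1.000e-04  2.000e-04]] 0.08532499032787878
```

View pics/w15.png

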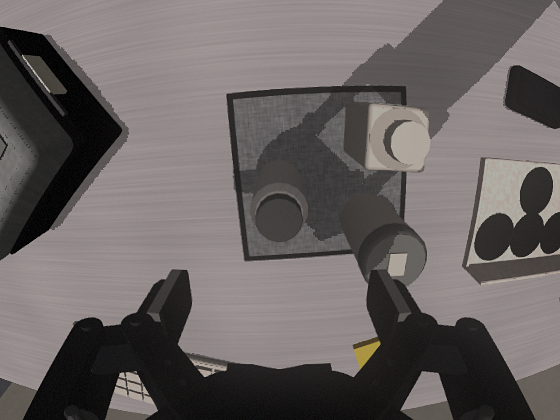

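Call:
move_arm --steps '[0, -0.0015, -0.0008, 0, 0, 0, 1, 0.05, 0, 0, 0, 0, 0, 1, 0.05, 0, 0, 0, 0, 0, 1, 0.035, 0, 0, 0, 0, 0, 1, 0.012, 0, 0, 0, 0, 0, 1, 0, 0, 0, 0, 0, 0, 1, 0, 0, 0, 0, 0, 0, 1, 0, 0, 0, 0, 0, 0, 1]'

```text
time_s: 31.7
ee_pos: [0.5018, -0.3483, 0.0867]
orientation: [0.511, -0.49, 0.511, 0.488]
force: [0.1, -0.7, 0.4]
grip_width: 0.0857
```

Run:
```python
from h import *
st=ctrl.state(); print(st['time_s'],st['ee_pos'],rot(st['orientation']).round(4),st['grip_width'])
save(cams.snapshot('wrist'),'w16.png')
```

```text
31.7 [ 0.50179988 -0.34827631  0.08667705] [[ 0.0023 -0.999   0.0447]
 [-0.0023  0.0447  0.999 ]
 [-1.     -0.0024 -0.0022]] 0.08565981831723811
```

View pics/w16.png

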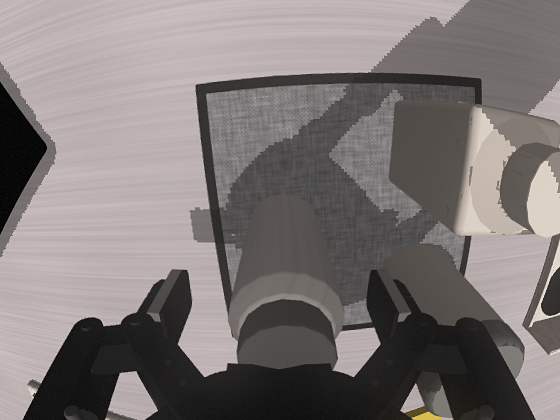

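Call:
move_arm --steps '[0.002, 0, 0.0018, 0, 0, 0, 1, 0, 0, 0, 0, 0, 0, -1, 0, 0, 0, 0, 0, 0, -1, 0, 0, 0, 0, 0, 0, -1, 0, 0, 0, 0, 0, 0, -1, 0, 0, 0, 0, 0, 0, -1, 0, 0, 0, 0, 0, 0, -1]'

```text
time_s: 32.62
ee_pos: [0.5012, -0.3457, 0.083]
orientation: [0.511, -0.489, 0.511, 0.489]
force: [0.8, 1.7, 2.6]
grip_width: 0.0467
```

Call:
move_arm --steps '[-0.04, 0, 0, 0, 0, 0, -1, -0.055, 0, 0, 0, 0, 0, -1, -0.06, 0, 0, 0, 0, 0, -1, 0, -0.0082, 0.0485, 0, 0, 0, -1, 0, -0.0082, 0.0485, 0, 0, 0, -1, 0, -0.0082, 0.0485, 0, 0, 0, -1, 0, -0.0082, 0.0485, 0, 0, 0, -1, 0, -0.0082, 0.0485, 0, 0, 0, -1, 0, -0.0082, 0.0485, 0, 0, 0, -1, 0, -0.0082, 0.0485, 0, 0, 0, -1]'

```text
time_s: 33.88
ee_pos: [0.5729, -0.0074, 0.2365]
orientation: [0.511, -0.488, 0.512, 0.489]
force: [0.5, -0.1, -2.1]
grip_width: 0.0469
```

Call:
move_arm --steps '[0, -0.0082, 0.0485, 0, 0, 0, -1, 0, -0.0082, 0.0485, 0, 0, 0, -1, 0, 0, 0, 0, 0, 0, -1, 0, 0, 0, 0, 0, 0, -1, 0, 0, 0, 0, 0, 0, -1, 0, 0, 0, 0, 0, 0, -1]'

```text
time_s: 34.62
ee_pos: [0.5942, 0.0861, 0.2377]
orientation: [0.511, -0.488, 0.512, 0.488]
force: [0.4, 0.2, -3.2]
grip_width: 0.0463
```

Run:
```python
from h import *
st=ctrl.state(); print(st['time_s'],st['ee_pos'],st['force'],rot(st['orientation']).round(4),st['grip_width'])
save(cams.snapshot('wrist'),'w17.png')
```

```text
34.625 [0.59417335 0.08608566 0.23768465] [ 0.36965652  0.21232158 -3.22939253] [[-3.000e-04 -9.989e-01  4.640e-02]
 [-1.000e-04  4.640e-02  9.989e-01]
 [-1.000e+00  3.000e-04 -1.000e-04]] 0.046298064920523775
```

View pics/w17.png

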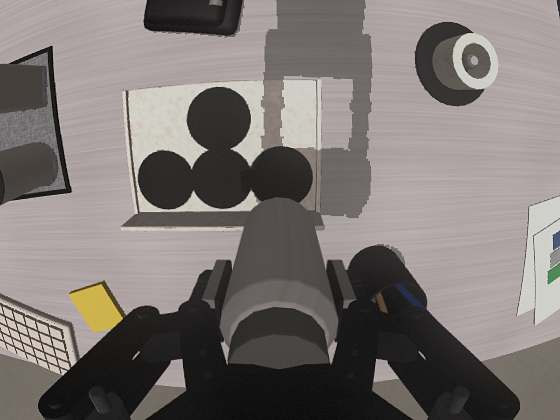

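Call:
move_arm --steps '[0.05, 0, 0, 0, 0, 0, -1, 0.05, 0, 0, 0, 0, 0, -1, 0.035, 0, 0, 0, 0, 0, -1, 0.01, 0, 0, 0, 0, 0, -1, 0.004, 0, 0, 0, 0, 0, -1, 0, 0, 0, 0, 0, 0, -1, 0, 0, 0, 0, 0, 0, -1]'

```text
time_s: 35.55
ee_pos: [0.5955, 0.0871, 0.0905]
orientation: [0.512, -0.489, 0.51, 0.488]
force: [-0.3, 1.0, -3.0]
grip_width: 0.0467
```

Call:
move_arm --steps '[0.0035, 0, 0, 0, 0, 0, -1, 0, 0, 0, 0, 0, 0, -1, 0, 0, 0, 0, 0, 0, -1]'

```text
time_s: 35.92
ee_pos: [0.5951, 0.0872, 0.0861]
orientation: [0.512, -0.489, 0.511, 0.488]
force: [1.8, 0.2, 2.2]
grip_width: 0.0466
```

Call:
move_arm --steps '[0, 0, 0, 0, 0, 0, 1, 0, 0, 0, 0, 0, 0, 1, 0, 0, 0, 0, 0, 0, 1, -0.04, 0, 0, 0, 0, 0, 1, -0.06, 0, 0, 0, 0, 0, 1, -0.05, 0, 0, 0, 0, 0, 1, 0, 0.0041, -0.0477, 0, 0, 0, 1, 0, 0.0041, -0.0477, 0, 0, 0, 1, 0, 0.0041, -0.0477, 0, 0, 0, 1, 0, 0.0041, -0.0477, 0, 0, 0, 1]'

```text
time_s: 37.17
ee_pos: [0.5689, -0.1041, 0.2353]
orientation: [0.511, -0.489, 0.511, 0.489]
force: [0.4, 0.1, 0.0]
grip_width: 0.0852
```

Call:
move_arm --steps '[0, 0.0041, -0.0477, 0, 0, 0, 1, 0, 0.0041, -0.0477, 0, 0, 0, 1, 0, 0.0041, -0.0477, 0, 0, 0, 1, 0, 0, 0, 0, 0, 0, 1, 0, 0, 0, 0, 0, 0, 1, 0, 0, 0, 0, 0, 0, 1]'

```text
time_s: 37.92
ee_pos: [0.5508, -0.2439, 0.2352]
orientation: [0.511, -0.489, 0.511, 0.489]
force: [-0.5, -0.0, 0.3]
grip_width: 0.0854
```

Run:
```python
from h import *
st=ctrl.state(); print(st['time_s'],st['ee_pos'],st['force'],rot(st['orientation']).round(4),st['grip_width'])
save(cams.snapshot('wrist'),'w18.png');save(cams.snapshot('side'),'d18.png')
```

```text
37.925 [ 0.55084582 -0.24389205  0.23524252] [-0.50915564 -0.02428924  0.34016109] [[-2.000e-04 -9.991e-01  4.330e-02]
 [ 4.000e-04  4.330e-02  9.991e-01]
 [-1.000e+00  2.000e-04  4.000e-04]] 0.08542997601387982
```

View pics/w18.png

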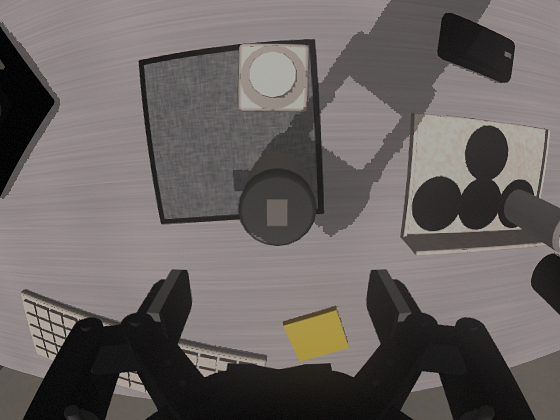

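View pics/d18.png

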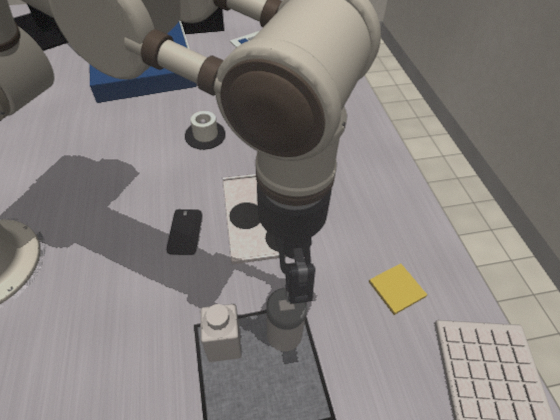

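Can stands; canister is centred under the gripper. Descend to about z 0.0795.

Call:
move_arm --steps '[0, -0.0006, -0.0005, 0, 0, 0, 1, 0.05, 0, 0, 0, 0, 0, 1, 0.05, 0, 0, 0, 0, 0, 1, 0.04, 0, 0, 0, 0, 0, 1, 0.015, 0, 0, 0, 0, 0, 1, 0, 0, 0, 0, 0, 0, 1, 0, 0, 0, 0, 0, 0, 1]'

```text
time_s: 38.9
ee_pos: [0.5526, -0.2465, 0.0826]
orientation: [0.511, -0.49, 0.511, 0.487]
force: [-0.7, -0.1, -0.4]
grip_width: 0.085
```

Call:
move_arm --steps '[0.001, 0, 0, 0, 0, 0, -1, 0, 0, 0, 0, 0, 0, -1, 0, 0, 0, 0, 0, 0, -1, 0, 0, 0, 0, 0, 0, -1, 0, 0, 0, 0, 0, 0, -1, 0, 0, 0, 0, 0, 0, -1]'

```text
time_s: 39.65
ee_pos: [0.5522, -0.246, 0.0813]
orientation: [0.511, -0.49, 0.511, 0.488]
force: [-1.4, 2.2, 5.9]
grip_width: 0.0611
```

Run:
```python
from h import *
st=ctrl.state(); print(st['time_s'],st['ee_pos'],st['force'],rot(st['orientation']).round(4),st['grip_width'])
```

```text
39.65 [ 0.55222179 -0.24596743  0.0812504 ] [-1.36113578  2.18510607  5.93253174] [[ 0.0023 -0.999   0.0447]
 [-0.0011  0.0447  0.999 ]
 [-1.     -0.0023 -0.001 ]] 0.06114372857906849
```

Call:
move_arm --steps '[-0.03, 0, 0, 0, 0, 0, -1, -0.045, 0, 0, 0, 0, 0, -1, -0.045, 0, 0, 0, 0, 0, -1, 0, -0.0075, 0.0499, 0, 0, 0, -1, 0, -0.0075, 0.0499, 0, 0, 0, -1, 0, -0.0075, 0.0499, 0, 0, 0, -1, 0, -0.0075, 0.0499, 0, 0, 0, -1, 0, 0, 0, 0, 0, 0, -1, 0, 0, 0, 0, 0, 0, -1, 0, 0, 0, 0, 0, 0, -1]'

```text
time_s: 40.9
ee_pos: [0.5899, -0.0487, 0.1992]
orientation: [0.511, -0.488, 0.512, 0.488]
force: [-0.4, -0.3, -3.1]
grip_width: 0.061
```

Call:
move_arm --steps '[0.045, 0, 0, 0, 0, 0, -1, 0.04, 0, 0, 0, 0, 0, -1, 0.022, 0, 0, 0, 0, 0, -1, 0.006, 0, 0, 0, 0, 0, -1, 0, 0, 0, 0, 0, 0, -1, 0, 0, 0, 0, 0, 0, -1, 0, 0, 0, 0, 0, 0, -1]'

```text
time_s: 41.78
ee_pos: [0.5909, -0.0479, 0.0875]
orientation: [0.511, -0.489, 0.511, 0.488]
force: [-0.2, -0.1, -2.4]
grip_width: 0.0613
```

Call:
move_arm --steps '[0.0025, 0, 0, 0, 0, 0, -1, 0, 0, 0, 0, 0, 0, -1, 0, 0, 0, 0, 0, 0, -1]'

```text
time_s: 42.15
ee_pos: [0.5906, -0.0477, 0.0843]
orientation: [0.511, -0.489, 0.511, 0.488]
force: [0.8, -0.1, 0.6]
grip_width: 0.0612
```

Call:
move_arm --steps '[0, 0, 0, 0, 0, 0, 1, 0, 0, 0, 0, 0, 0, 1, 0, 0, 0, 0, 0, 0, 1, -0.04, 0, 0, 0, 0, 0, 1, -0.06, 0, 0, 0, 0, 0, 1, -0.05, 0, 0, 0, 0, 0, 1, 0, 0.0264, -0.0408, 0, 0, 0, 1, 0, 0.0264, -0.0408, 0, 0, 0, 1, 0, 0.0264, -0.0408, 0, 0, 0, 1, 0, 0.0264, -0.0408, 0, 0, 0, 1]'

```text
time_s: 43.4
ee_pos: [0.4763, -0.207, 0.234]
orientation: [0.511, -0.489, 0.511, 0.489]
force: [-0.1, 0.2, -0.3]
grip_width: 0.0851
```

Call:
move_arm --steps '[0, 0.0264, -0.0408, 0, 0, 0, 1, 0, 0, 0, 0, 0, 0, 1, 0, 0, 0, 0, 0, 0, 1, 0, 0, 0, 0, 0, 0, 1]'

```text
time_s: 43.9
ee_pos: [0.4497, -0.2445, 0.2338]
orientation: [0.511, -0.489, 0.511, 0.489]
force: [-0.2, -0.0, 0.4]
grip_width: 0.0851
```

Run:
```python
from h import *
st=ctrl.state(); print(st['time_s'],st['ee_pos'],st['force'],rot(st['orientation']).round(4),st['grip_width'])
save(cams.snapshot('wrist'),'w19.png')
```

```text
43.9 [ 0.44971037 -0.24451318  0.23377025] [-0.15956433 -0.01828695  0.41217783] [[ 1.000e-04 -9.991e-01  4.320e-02]
 [ 3.000e-04  4.320e-02  9.991e-01]
 [-1.000e+00 -1.000e-04  3.000e-04]] 0.0850826212288375
```

View pics/w19.png

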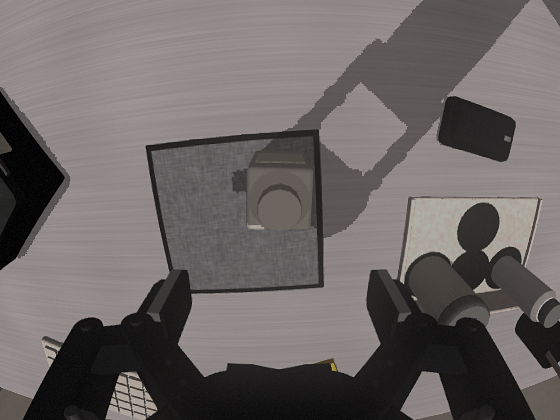

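Both replaced containers stand; bottle is centred and square. Descend to about 0.0855 and grip.

Call:
move_arm --steps '[0.05, 0, 0, 0, 0, 0, 1, 0.05, 0, 0, 0, 0, 0, 1, 0.033, 0, 0, 0, 0, 0, 1, 0.014, 0, 0, 0, 0, 0, 1, 0, 0, 0, 0, 0, 0, 1, 0, 0, 0, 0, 0, 0, 1, 0, 0, 0, 0, 0, 0, 1]'

```text
time_s: 44.82
ee_pos: [0.4501, -0.2462, 0.0884]
orientation: [0.511, -0.49, 0.511, 0.488]
force: [0.7, -0.4, -0.6]
grip_width: 0.0855
```

Call:
move_arm --steps '[0, 0, 0, 0, 0, 0, -1, 0, 0, 0, 0, 0, 0, -1, 0, 0, 0, 0, 0, 0, -1, 0, 0, 0, 0, 0, 0, -1, 0, 0, 0, 0, 0, 0, -1, 0, 0, 0, 0, 0, 0, -1]'

```text
time_s: 45.58
ee_pos: [0.4494, -0.2455, 0.0876]
orientation: [0.511, -0.489, 0.511, 0.489]
force: [-0.7, 2.0, 5.4]
grip_width: 0.0549
```

Run:
```python
from h import *
st=ctrl.state(); print(st['time_s'],st['ee_pos'],st['force'],rot(st['orientation']).round(4),st['grip_width'])
```

```text
45.575 [ 0.44943774 -0.2454812   0.08763982] [-0.68159363  2.03807906  5.44662462] [[ 5.00e-04 -9.99e-01  4.49e-02]
 [-0.00e+00  4.49e-02  9.99e-01]
 [-1.00e+00 -5.00e-04  0.00e+00]] 0.054910665436707855
```

Call:
move_arm --steps '[-0.035, 0, 0, 0, 0, 0, -1, -0.045, 0, 0, 0, 0, 0, -1, -0.05, 0, 0, 0, 0, 0, -1, 0, -0.0109, 0.0449, 0, 0, 0, -1, 0, -0.0109, 0.0449, 0, 0, 0, -1, 0, -0.0109, 0.0449, 0, 0, 0, -1, 0, -0.0109, 0.0449, 0, 0, 0, -1, 0, -0.0109, 0.0449, 0, 0, 0, -1, 0, -0.0109, 0.0449, 0, 0, 0, -1, 0, 0, 0, 0, 0, 0, -1]'

```text
time_s: 46.82
ee_pos: [0.5261, 0.0235, 0.2159]
orientation: [0.51, -0.489, 0.51, 0.49]
force: [-0.3, 0.4, -2.7]
grip_width: 0.0549
```

Call:
move_arm --steps '[0, 0, 0, 0, 0, 0, -1, 0, 0, 0, 0, 0, 0, -1, 0.05, 0, 0, 0, 0, 0, -1, 0.045, 0, 0, 0, 0, 0, -1, 0.02, 0, 0, 0, 0, 0, -1, 0.008, 0, 0, 0, 0, 0, -1, 0, 0, 0, 0, 0, 0, -1, 0, 0, 0, 0, 0, 0, -1, 0, 0, 0, 0, 0, 0, -1]'

```text
time_s: 47.95
ee_pos: [0.5274, 0.0205, 0.095]
orientation: [0.512, -0.489, 0.511, 0.488]
force: [0.3, -0.2, -3.2]
grip_width: 0.0548
```

Call:
move_arm --steps '[0.004, 0, 0, 0, 0, 0, -1, 0, 0, 0, 0, 0, 0, -1, 0, 0, 0, 0, 0, 0, -1]'

```text
time_s: 48.32
ee_pos: [0.5274, 0.0206, 0.0907]
orientation: [0.511, -0.489, 0.511, 0.488]
force: [0.3, 0.2, 3.3]
grip_width: 0.0544
```

Call:
move_arm --steps '[0, 0, 0, 0, 0, 0, 1, 0, 0, 0, 0, 0, 0, 1, 0, 0, 0, 0, 0, 0, 1, -0.04, 0, 0, 0, 0, 0, 1, -0.06, 0, 0, 0, 0, 0, 1, -0.057, 0, 0, 0, 0, 0, 1, 0, -0.0427, 0.002, 0, 0, 0, 1, 0, 0, 0, 0, 0, 0, 1, 0, 0, 0, 0, 0, 0, 1, 0, 0, 0, 0, 0, 0, 1]'

```text
time_s: 49.58
ee_pos: [0.5683, 0.021, 0.2462]
orientation: [0.511, -0.488, 0.511, 0.489]
force: [-0.3, 0.4, 0.2]
grip_width: 0.0854
```

Run:
```python
from h import *
import pickle
st=ctrl.state(); print(st['time_s'],st['ee_pos'],st['force'],rot(st['orientation']).round(4))
w=cams.snapshot('wrist'); save(w,'w20c.png',(155,90,395,270),3.3);pickle.dump(st,open('w20.pkl','wb'))
d=cams.snapshot('side');save(d,'d20.png',(150,100,350,270),4);s=cams.snapshot('scene'); save(s,'s20.png',(220,160,360,265),5.5)
```

```text
49.575 [0.56832678 0.02096853 0.24622409] [-0.2917933   0.36882064  0.24109031] [[-1.40e-03 -9.99e-01  4.47e-02]
 [ 2.00e-04  4.47e-02  9.99e-01]
 [-1.00e+00  1.50e-03  2.00e-04]]
```

View pics/w20c.png

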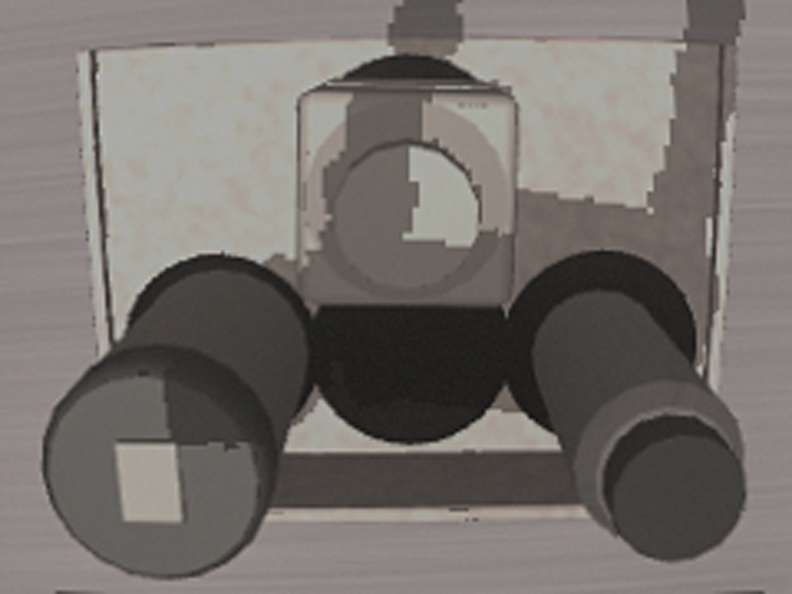

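View pics/s20.png

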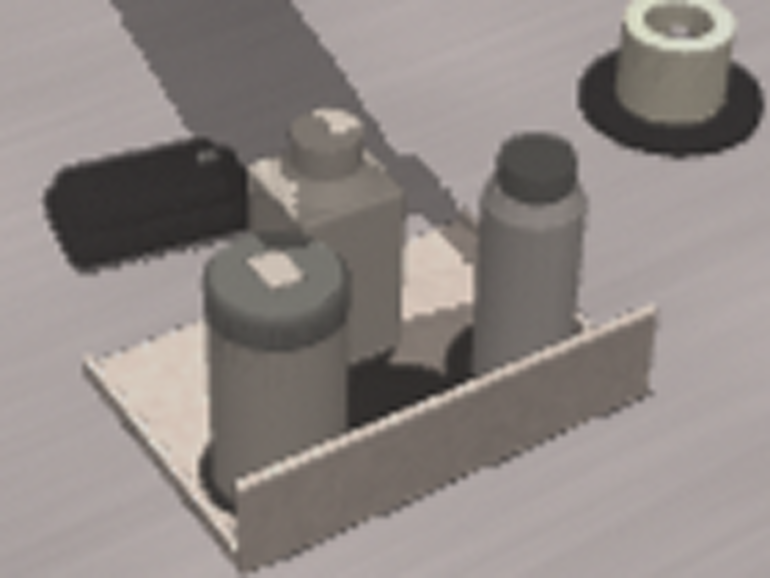

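View pics/d20.png

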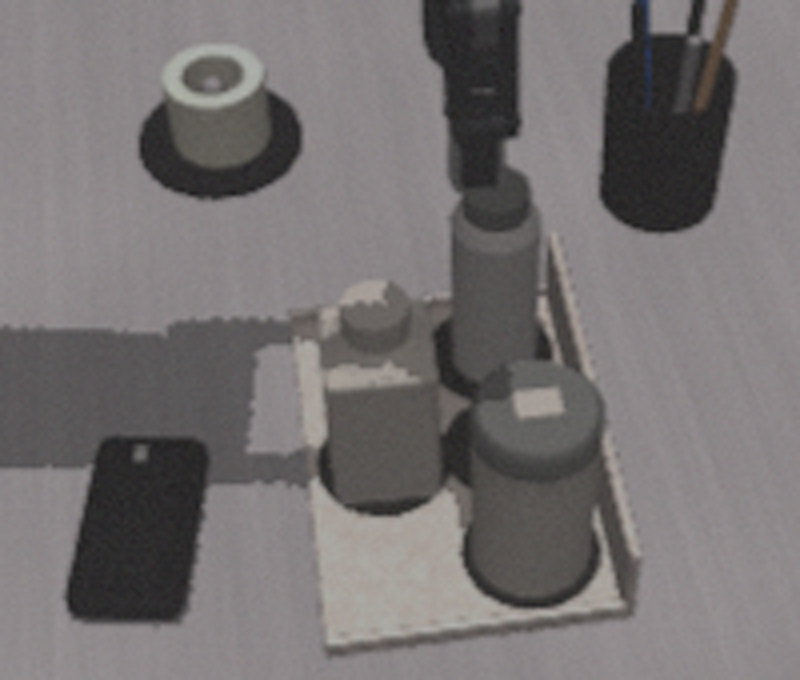

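Run:
```python
from station import ctrl
print(ctrl.state()['time_s']); print(ctrl.sign_off())
```

```text
49.725
the job is handed in; nothing more can be done
None
```

The job is done and handed in at 49.7 s of the 144 s allowed; sign-off gives no verdict, so what follows rests on my own checks.

- **What I did:** I moved the bottle, canister and can onto the mat. I then lowered the roll over the holder's post and returned the can, canister and bottle to their spots.
- **Containers:** In the final scene, side and wrist pictures all three stand upright. In the scene and side pictures they are within about a pixel, or 1–2 mm, of where they stood at the start.
- **Roll:** It lies flat on the holder base, with its centre about 2 mm from the post's axis.
- **Bystanders:** The mouse looks unmoved in both the scene and side pictures. The pen cup looks unmoved in the side picture.
- **Disagreements:** The scene camera's positions differed from the side and wrist cameras' by up to about 5 mm, and by about 10 mm for the holder. The arm's measured position wavered by 1–4 mm while it settled. I therefore took the final heights from the force readings at contact. The roll was the exception: it showed no contact, so I let it go from a fraction of a millimetre up by the height reading. No check failed.

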